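# Fit and lock the shaker plate, load full bottles, return empties

## Task

Lower the aluminium holder plate over the shaker's two pins until it lies flush on the deck, then swing the red keeper bar shut into its detent to lock it. The sealed amber bottles all look alike: by the weight you feel when lifting each, stand any full ones in the plate's pockets and the empty ones in the grey return tray, all upright, and leave the other labware where it is.

Things in the scene. Friction and masses are not known exactly. Their poses are not given: they have to be found in the camera images.
- shaker: white laboratory shaker with a blue front panel, fixed to the bench; casing 160 (x) by 340 (y, from -215 to +125), flat dark deck on top at 60 height. Origin at bench level under the middle of the two pins; y along the casing, z up. The two steel locating pins stand on the deck at x = -34 and x = +34, y = 0: 10 diameter, 40 tall, domed tops
- deck (a point): point on the deck top midway between the two pins, axes as the shaker's; when the plate is flush and right, the plate's origin is here (either way round)
- plate: aluminium holder plate 90 (x) by 230 (y) by 28 thick, lying flat, with two 62 through pockets at x = 0, y = -66 and +66 and two 14 through holes for the pins at x = -34 and +34, y = 0. Blue upright grip fin in the middle, 40 long (x), 12 thick (y), rising 42 above the plate's top (from 28 to 70 above the origin). Origin at the centre of the underside. The plate is the same turned by half a turn. About 450 g
- pocket_1 (a point): centre of the pocket at y = -66 of the plate, at the plate's underside; a bottle in it stands on the deck
- pocket_2 (a point): centre of the pocket at y = +66 of the plate, at the plate's underside
- keeper (a joint): red keeper bar, 12 wide and 12 high, turning about a vertical hinge on the shaker; 0 = shut (bar along the shaker's x over the plate's end, 3 above a flush plate), grows to 1.5 rad as it swings away from the plate over the casing's end. It stays where it is left; over the last 0.12 rad it must be pushed over a sprung plunger (about 4 N at the knob), then snaps against its stop at 0
- keeper_hinge (a point): the keeper's hinge axis at deck height, at x = 55, y = -108.5 of the shaker
- keeper_knob (a point): top of the yellow upright knob on the keeper bar, 18 diameter, 37 tall below this point, standing 105 from the hinge axis (towards the shaker's -x when shut, towards its -y when wide open); knob top is 80 above the deck
- tray: grey open return tray for empties, fixed, 210 (x) by 170 (y) by 40 high, walls and floor 5 thick; origin at the centre of its underside
- bottle_a: sealed amber bottle with a white label and a red cap, all bottles look alike; 100 tall, body 54 diameter up to 58 height, cap 36 diameter from 70 to 100 height (grip it there); origin at the centre of the underside, z up along the bottle. Either full (about 350 g) or empty (about 80 g), each within 15 percent: only its weight tells. At most two are full. May be absent
- bottle_b: sealed amber bottle with a white label and a red cap, all bottles look alike; 100 tall, body 54 diameter up to 58 height, cap 36 diameter from 70 to 100 height (grip it there); origin at the centre of the underside, z up along the bottle. Either full (about 350 g) or empty (about 80 g), each within 15 percent: only its weight tells. At most two are full. May be absent
- bottle_c: sealed amber bottle with a white label and a red cap, all bottles look alike; 100 tall, body 54 diameter up to 58 height, cap 36 diameter from 70 to 100 height (grip it there); origin at the centre of the underside, z up along the bottle. Either full (about 350 g) or empty (about 80 g), each within 15 percent: only its weight tells. At most two are full. May be absent
- bottle_d: sealed amber bottle with a white label and a red cap, all bottles look alike; 100 tall, body 54 diameter up to 58 height, cap 36 diameter from 70 to 100 height (grip it there); origin at the centre of the underside, z up along the bottle. Either full (about 350 g) or empty (about 80 g), each within 15 percent: only its weight tells. At most two are full. May be absent
- bottle_e: sealed amber bottle with a white label and a red cap, all bottles look alike; 100 tall, body 54 diameter up to 58 height, cap 36 diameter from 70 to 100 height (grip it there); origin at the centre of the underside, z up along the bottle. Either full (about 350 g) or empty (about 80 g), each within 15 percent: only its weight tells. At most two are full. May be absent
- bottle_f: sealed amber bottle with a white label and a red cap, all bottles look alike; 100 tall, body 54 diameter up to 58 height, cap 36 diameter from 70 to 100 height (grip it there); origin at the centre of the underside, z up along the bottle. Either full (about 350 g) or empty (about 80 g), each within 15 percent: only its weight tells. At most two are full. May be absent
- beaker: clear plastic beaker, 64 across the rim, 85 high; bystander, to be left alone; origin at its underside centre
- dropper: small amber dropper bottle with a red rubber bulb, 48 across, 111 high; bystander, to be left alone; origin at its underside centre
- spatula: broad flat spatula with a white handle lying on the bench, about 150 long; bystander, to be left alone; origin at its underside, mid-length
Things that resemble listed ones, but are neither listed nor needed, are in the scene too. Leave any yellow look-alike of the bottle_e alone.

How it is judged:
On the way, in this order (a step that is already met when the one before it is completed fails the run):
1. the holder plate lies flush on the deck over both pins (x of plate in the frame of deck between -0.005 and 0.005 m and y of plate in the frame of deck between -0.005 and 0.005 m and z of plate in the frame of deck between -0.003 and 0.003 m and angle between plate's own z axis and vertical below 0.035 rad and angle between the y axis of plate and the y axis of shaker, either way round below 0.15 rad), for 0.2 s.
2. the keeper bar is shut in its detent (all of step 1 and value of joint keeper below 0.035 rad), for 0.2 s.
At the end, for the whole second after the job is handed in: Plate flush on the deck (3 mm in height, 5 mm sideways, level), keeper shut (below 0.035 rad), each full bottle (weighing over 2 N) upright on the deck in a pocket (within 9 mm of its centre), each empty one upright on the floor of the return tray, all at rest (all of step 2 and ((horizontal distance between bottle_a and pocket_1 below 0.009 m and contact force between bottle_a and shaker above 2 N and z of bottle_a in the frame of pocket_1 between -0.006 and 0.006 m) or (horizontal distance between bottle_a and pocket_2 below 0.009 m and contact force between bottle_a and shaker above 2 N and z of bottle_a in the frame of pocket_2 between -0.006 and 0.006 m) or (x of bottle_a in the frame of tray between -0.085 and 0.085 m and y of bottle_a in the frame of tray between -0.065 and 0.065 m and z of bottle_a in the frame of tray between -0.012 and 0.012 m and contact force between bottle_a and tray below 2 N)) and angle between each of bottle_a, bottle_b, bottle_c, bottle_d, bottle_e, bottle_f's own z axis and vertical below 0.1 rad and linear speed of each of bottle_a, bottle_b, bottle_c, bottle_d, bottle_e, bottle_f below 0.02 m/s and ((horizontal distance between bottle_b and pocket_1 below 0.009 m and contact force between bottle_b and shaker above 2 N and z of bottle_b in the frame of pocket_1 between -0.006 and 0.006 m) or (horizontal distance between bottle_b and pocket_2 below 0.009 m and contact force between bottle_b and shaker above 2 N and z of bottle_b in the frame of pocket_2 between -0.006 and 0.006 m) or (x of bottle_b in the frame of tray between -0.085 and 0.085 m and y of bottle_b in the frame of tray between -0.065 and 0.065 m and z of bottle_b in the frame of tray between -0.012 and 0.012 m and contact force between bottle_b and tray below 2 N)) and ((horizontal distance between bottle_c and pocket_1 below 0.009 m and contact force between bottle_c and shaker above 2 N and z of bottle_c in the frame of pocket_1 between -0.006 and 0.006 m) or (horizontal distance between bottle_c and pocket_2 below 0.009 m and contact force between bottle_c and shaker above 2 N and z of bottle_c in the frame of pocket_2 between -0.006 and 0.006 m) or (x of bottle_c in the frame of tray between -0.085 and 0.085 m and y of bottle_c in the frame of tray between -0.065 and 0.065 m and z of bottle_c in the frame of tray between -0.012 and 0.012 m and contact force between bottle_c and tray below 2 N)) and ((horizontal distance between bottle_d and pocket_1 below 0.009 m and contact force between bottle_d and shaker above 2 N and z of bottle_d in the frame of pocket_1 between -0.006 and 0.006 m) or (horizontal distance between bottle_d and pocket_2 below 0.009 m and contact force between bottle_d and shaker above 2 N and z of bottle_d in the frame of pocket_2 between -0.006 and 0.006 m) or (x of bottle_d in the frame of tray between -0.085 and 0.085 m and y of bottle_d in the frame of tray between -0.065 and 0.065 m and z of bottle_d in the frame of tray between -0.012 and 0.012 m and contact force between bottle_d and tray below 2 N)) and ((horizontal distance between bottle_e and pocket_1 below 0.009 m and contact force between bottle_e and shaker above 2 N and z of bottle_e in the frame of pocket_1 between -0.006 and 0.006 m) or (horizontal distance between bottle_e and pocket_2 below 0.009 m and contact force between bottle_e and shaker above 2 N and z of bottle_e in the frame of pocket_2 between -0.006 and 0.006 m) or (x of bottle_e in the frame of tray between -0.085 and 0.085 m and y of bottle_e in the frame of tray between -0.065 and 0.065 m and z of bottle_e in the frame of tray between -0.012 and 0.012 m and contact force between bottle_e and tray below 2 N)) and ((horizontal distance between bottle_f and pocket_1 below 0.009 m and contact force between bottle_f and shaker above 2 N and z of bottle_f in the frame of pocket_1 between -0.006 and 0.006 m) or (horizontal distance between bottle_f and pocket_2 below 0.009 m and contact force between bottle_f and shaker above 2 N and z of bottle_f in the frame of pocket_2 between -0.006 and 0.006 m) or (x of bottle_f in the frame of tray between -0.085 and 0.085 m and y of bottle_f in the frame of tray between -0.065 and 0.065 m and z of bottle_f in the frame of tray between -0.012 and 0.012 m and contact force between bottle_f and tray below 2 N))); the robot touches nothing.
It fails at once if a bystander was shoved more than 6 cm or knocked over (distance of any of beaker, dropper, spatula from where it was at the start of the episode above 0.06 m or angle between any of beaker, dropper's own z axis and vertical above 0.7 rad).
Of bottle_a, bottle_b, bottle_c, bottle_d, bottle_e, bottle_f only 4 to 6 are there at a start; the rules pass over those that are not, and their reading is None.
At some moment in a run one of plate, bottle_a, bottle_b, bottle_c, bottle_d, bottle_e, bottle_f may be knocked a few centimetres aside while the robot is not near it.
It also fails if it takes over 210 s, if anything falls off the work surface, if the arm or the gripper's body presses on something with over 40 N, if the wrist force passes 120 N, or if a joint passes its speed limit or range.

## Robot

A 6-joint arm with a two-finger parallel gripper is mounted at the origin on the work surface. World frame = base frame: x ahead of the robot, y to its left, z up, the work surface at z = 0. Lengths are in m, angles in rad, forces in N, time in s.
With the tool pointing down it reaches from about 0.325 to 0.9 m from the base axis. Payload 3.5 kg.
Tool frame: the origin (TCP) lies at the very end of the fingers, on their centre line; the grasp point (between the pads) lies 19 mm behind it; z points along the fingers, y is the line along which they close (so a half turn about z gives the same grasp; the last joint's range is limited). The gripper opens to 85 mm and grips with 20 to 120 N. Pads are 22 mm wide; open, the fingers measure 114 mm over their backs; the gripper's body (76 mm by 85 mm) begins 54 mm behind the grasp point. The pads swing forward as they close: fully open they stand 13 mm farther back than shut.
Start: joints at [1.145, 0.276, -0.026, 1.268, 0, 1.467], TCP at [0.198, 0.593, 0.231] pointing down, gripper open.
Joint ranges: [-3.12, 3.12], [-0.85, 1.88], [-1.08, 1.24], [-1.95, 2.15], [-1.57, 1.53], [-3.14, 3.14]. Speed limits (rad/s): [2.57, 2.57, 3.14, 3.14, 3.14, 3.14].

## Interface

Orientations are given as a rotation vector (axis times angle).
In Python, from cell import state, camera, camera_info, sign_off gives the robot as it stands.
- The arm moves only by the tool apply_moves, never from a script. Its argument "motion" is a list that holds one entry, the list of rows, each a list of 7 numbers: the gripper's target within -1 to 1 (fully open at 1, half-way at 0, shut at -1), then the shift along the tool's x, y, z in cm, then the turn, a rotation vector about the tool's x, y, z in rad. In form: [[[fingers, x, y, z, ax, ay, az], ...]]. A call has exactly 5 rows; each row shifts and turns the commanded pose from where the row before left it, along the tool's axes as they then stand; what a row does not reach is not made up. A row lasts 1/8 s, in which the tool goes at most 62.5 mm and 10.7 degrees, less where a joint would pass 70% of its speed; a pose out of reach is approached as far as the arm can. A call with a gripper value outside its range is refused whole. The fingers move at their own pace and stop on an object; "squeeze" is the grip in N (left out, the last holds). Time passes only in rows, so rows that do not move let the fingers close, or fill a call up. It gives the time, the measured TCP pose, the force, the opening and the grip force at its end, in the units of the state.
- state(): the state, without advancing time (a new reading comes with each control period).
- camera(name): name is "side" or "top"; returns the picture (420x560x3 uint8, blue, green, red); there is no depth.
- camera_info(name): a dict with "camera_matrix" (3x3 intrinsics, pixels), "k1" (the pictures are not rectified: a ray, as slopes to the right and down, at radius r is drawn at 1 + k1 r^2 times it, then the intrinsics apply), "pose" (4x4, takes a point from camera to world coordinates). Camera axes: x right, y down, z forward; pixel columns grow to the right and rows downward; lengths in m; the calibration is good to about 2 mm. A picture is of the moment at which its call begins. camera_info takes no time and is no camera call.
- sign_off(): hands the job in; it is judged then, once.
The state is a dict: "t": time; "joint_pos": joint angles; "qd": joint speeds; "joint_efforts": joint torques, N m; "tcp_pos": TCP position; "orientation": TCP orientation; "force": force on the tool from outside, world axes, zero at the start; "torque": the same for the moment, N m; "grip_width": finger opening in m; "grip_force": force on a finger pad.
Only numpy, scipy, OpenCV 4.12 (cv2) and the standard library are available. Lean on these libraries where they do the work, as an engineer would, in place of code of your own. Each camera call takes 0.05 s, during which the arm holds its last target. There are 200 camera calls.

## Working session

There is one attempt and no reset: what is moved stays moved. The work goes in short steps, Python scripts to look and compute and a tool call to move; the robot and the scene stay as the last step left them, time stands still between calls to the robot, and variables do not carry over. Pictures are saved under pics/ and viewed, at most 15 in all, crops included, and the job is handed in when it is done.

Besides the shell and the picture viewer there is one more tool, called as name(argument=value, ...) on one line, values as JSON. apply_moves: Moves the arm, as the interface text tells. Its arguments: {"type":"object","properties":{"motion":{"type":"array","items":{"type":"array","items":{"type":"array","items":{"type":"number"}}}},"squeeze":{"type":"number"}},"required":["motion"]}

```bash
mkdir -p pics
cat > h.py <<'E'
import numpy as np, cv2
from scipy.spatial.transform import Rotation as R
from cell import state, camera, camera_info, sign_off
def px2w(name,uv,z):
    I=camera_info(name);K=np.array(I["camera_matrix"]);T=np.array(I["pose"]);k=I["k1"]
    out=[]
    for (u,v) in uv:
        d=np.array([(u-K[0,2])/K[0,0],(v-K[1,2])/K[1,1]]);s=d.copy()
        for _ in range(30): s=d/(1+k*(s@s))
        r=T[:3,:3]@np.array([s[0],s[1],1]);o=T[:3,3]
        out.append(o+r*(z-o[2])/r[2])
    return np.array(out)
def w2px(name,P):
    I=camera_info(name);K=np.array(I["camera_matrix"]);T=np.array(I["pose"]);k=I["k1"]
    c=(np.atleast_2d(P)-T[:3,3])@T[:3,:3];s=c[:,:2]/c[:,2:];s=s*(1+k*(s**2).sum(1,keepdims=True))
    return s@K[:2,:2].T+K[:2,2]
E
python3 - <<'E'
from h import *
for n in("top","side"):
    im=camera(n);cv2.imwrite(f"pics/{n}0.png",im);cv2.imwrite(f"pics/{n}0b.png",cv2.resize(im,(800,600)))
    i=camera_info(n);print(n,np.round(i["camera_matrix"],1),i["k1"],np.round(i["pose"],3))
s=state();print({k:np.round(v,3) for k,v in s.items()});print(R.from_rotvec(s["orientation"]).as_matrix().round(3))
E
```

```text
top [[450.3   0.  282.5]
 [  0.  450.3 204.7]
 [  0.    0.    1. ]] -0.14897596063845428 [[ 1.20e-02 -9.97e-01  8.20e-02  4.42e-01]
 [-1.00e+00 -1.20e-02  1.00e-03 -8.00e-03]
 [-0.00e+00 -8.20e-02 -9.97e-01  1.29e+00]
 [ 0.00e+00  0.00e+00  0.00e+00  1.00e+00]]
side [[518.1   0.  282. ]
 [  0.  518.1 211. ]
 [  0.    0.    1. ]] -0.19903123551921442 [[ 0.799 -0.383  0.464  0.047]
 [-0.602 -0.523  0.604 -0.653]
 [ 0.011 -0.761 -0.648  0.787]
 [ 0.     0.     0.     1.   ]]
{'t': np.float64(0.1), 'joint_pos': array([ 1.145,  0.277, -0.028,  1.268, -0.   ,  1.467]), 'qd': array([-0.   , -0.002,  0.002,  0.001,  0.002,  0.   ]), 'joint_efforts': array([ 0.0000e+00, -4.4671e+01,  2.9613e+01,  8.0000e-03, -0.0000e+00,
        0.0000e+00]), 'tcp_pos': array([0.198, 0.592, 0.23 ]), 'orientation': array([-5.05e-01, -3.10e+00,  3.00e-03]), 'force': array([-0.263, -0.411, -0.242]), 'torque': array([-0.006,  0.003, -0.031]), 'grip_force': np.float64(0.0), 'grip_width': np.float64(0.085)}
[[-0.948  0.317 -0.001]
 [ 0.317  0.948 -0.002]
 [ 0.    -0.002 -1.   ]]
```

View pics/top0b.png

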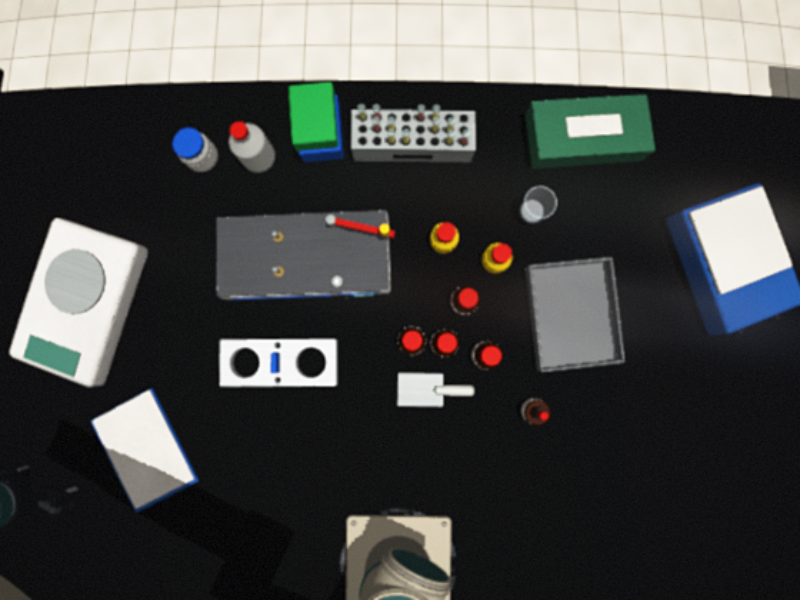

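View pics/side0b.png

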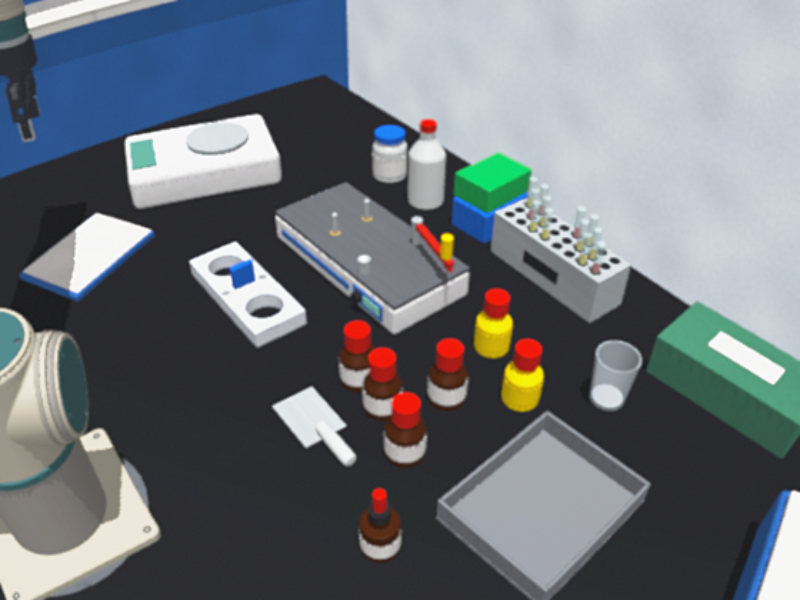

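The top view shows four amber bottles, with caps near (467,299), (412,340), (447,343) and (490,355). The two yellow ones are look-alikes. The plate's fin is at (275,362), the pins at (278,236) and (278,271), and the knob at (385,229).

Run:
```python
from h import *
im=cv2.imread("pics/top0.png")
c=im[140:280,145:285]; d=im[140:280,275:415]
a=cv2.resize(im[140:280,145:345],(800,560),interpolation=cv2.INTER_CUBIC);cv2.imwrite("pics/cr1.png",a)
s=.7
f=lambda n,p,z:print(n,px2w("top",[(u*s,v*s) for u,v in p],z).round(3)[:,:2].tolist())
f("caps",[(467,299),(412,340),(447,343),(490,355)],.1)
f("pins",[(278,236),(278,271)],.1);f("fin",[(275,362)],.07);f("plate",[(219,339),(336,338),(336,386),(220,387)],.028)
f("knob",[(385,229)],.14);f("hinge",[(331,219)],.085);f("tray",[(527,261),(611,258),(624,361),(540,371)],.04)
f("dropper",[(542,414)],.1);f("yellow",[(501,253),(446,232)],.1);f("spat",[(398,374),(474,391)],.01);f("beaker",[(542,200)],.085)
hsv=cv2.cvtColor(im,cv2.COLOR_BGR2HSV)
m=((hsv[...,0]<8)|(hsv[...,0]>172))&(hsv[...,1]>170)&(hsv[...,2]>110)
n,l,st,ce=cv2.connectedComponentsWithStats(m.astype(np.uint8))
for i in range(1,n):
    if st[i,4]>40:print(st[i],ce[i].round(1),px2w("top",[ce[i]],.1).round(4)[0])
```

```text
caps [[0.528, -0.125], [0.451, -0.023], [0.446, -0.088], [0.425, -0.168]]
pins [[0.643, 0.231], [0.577, 0.229]]
fin [[0.406, 0.236]]
plate [[0.448, 0.358], [0.454, 0.125], [0.36, 0.123], [0.353, 0.354]]
knob [[0.651, 0.028]]
hinge [[0.679, 0.133]]
tray [[0.609, -0.249], [0.618, -0.419], [0.413, -0.443], [0.394, -0.274]]
dropper [[0.316, -0.265]]
yellow [[0.615, -0.188], [0.654, -0.085]]
spat [[0.384, 0.003], [0.352, -0.148]]
beaker [[0.722, -0.27]]
[161  85  12  12 121] [166.6  90.6] [0.8518 0.3176 0.1   ]
[235 153  30  11 144] [249.4 157.9] [0.664  0.0836 0.1   ]
[306 155  13  14 136] [312.  161.9] [ 0.6551 -0.0841  0.1   ]
[344 170  15  14 142] [351.1 176.8] [ 0.6162 -0.1892  0.1   ]
[321 202  14  14 159] [327.5 208.2] [ 0.5312 -0.126   0.1   ]
[282 231  14  15 161] [288.3 237.9] [ 0.4513 -0.0229  0.1   ]
[306 233  14  14 162] [312.6 239.6] [ 0.4477 -0.087   0.1   ]
[337 242  14  14 161] [343.6 248.5] [ 0.4248 -0.1693  0.1   ]
```

View pics/cr1.png

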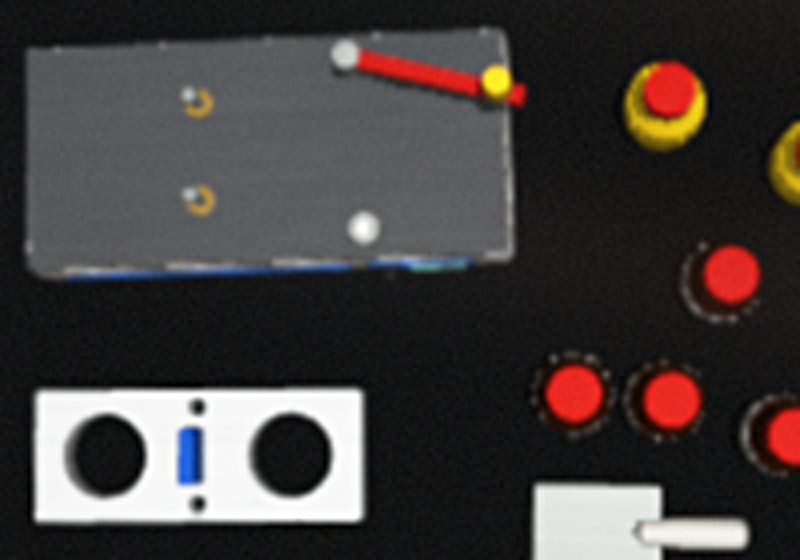

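The crop gives pin tips at (188,93) and (189,193), with base rings at (200,102) and (201,200). The plate holes are at (198,407) and (198,504), the fin top spans (179..202, 428..484), the hinge is at (345,54) and the knob at (496,81).

Run:
```python
from h import *
f=lambda n,p,z:print(n,px2w("top",[(u/4-.4+145,v/4-.4+140) for u,v in p],z).round(4)[:,:2].tolist())
f("rings",[(200,102),(201,200)],.06);f("tips",[(188.5,94),(189.5,194)],.098)
f("holes",[(198,407),(198,504)],.028);f("pockets",[(106,455),(291,455)],.014)
f("platecorn",[(34,390),(364,390),(364,522),(34,522)],.028)
f("casing",[(27,49),(504,30),(513,258)],.06);f("hinge",[(345,50)],.095);f("knob",[(496,78)],.14);f("fin",[(188,455)],.07);f("post",[(364,228)],.085)
im=cv2.imread("pics/side0.png")
# side
g=lambda n,p,z:print("side",n,px2w("side",[(u*.7,v*.7) for u,v in p],z).round(4)[:,:2].tolist())
g("ringbase",[(367,220),(335,234)],.06);g("tips",[(367,201),(335,214)],.1);g("knob",[(447,236)],.14)
g("caps",[(357,331),(382,358),(450,349),(406,404)],.1)
g("traybottominner",[(548,413),(650,486),(543,600),(438,509)],.04)
```

```text
rings [[0.6499, 0.2391], [0.5814, 0.2362]]
tips [[0.6489, 0.2395], [0.5811, 0.2366]]
holes [[0.4387, 0.2409], [0.3707, 0.2394]]
pockets [[0.4033, 0.3093], [0.4057, 0.1764]]
platecorn [[0.4486, 0.359], [0.4524, 0.1238], [0.3602, 0.1223], [0.3555, 0.3567]]
casing [[0.6871, 0.3637], [0.7024, 0.0284], [0.5437, 0.0199]]
hinge [[0.6803, 0.1345]]
knob [[0.6538, 0.0307]]
fin [[0.4061, 0.2388]]
post [[0.5607, 0.12]]
side ringbase [[0.6487, 0.2358], [0.5807, 0.2333]]
side tips [[0.6486, 0.2344], [0.5827, 0.2331]]
side knob [[0.6555, 0.0318]]
side caps [[0.4507, -0.026], [0.4477, -0.0886], [0.5307, -0.1285], [0.4244, -0.1715]]
side traybottominner [[0.6, -0.2564], [0.6168, -0.4222], [0.403, -0.4486], [0.3869, -0.2853]]
```

apply_moves(motion=[[[-1, 0, 0, 0, 0, 0, -0.16], [-1, 0, 0, 0, 0, 0, -0.163], [-1, -3.5, -4.7, 0, 0, 0, 0], [-1, -3.5, -4.7, 0, 0, 0, 0], [-1, -3.5, -4.7, 0, 0, 0, 0]]])

```text
t: 0.72
tcp_pos: [0.3038, 0.4502, 0.2308]
orientation: [0.002, -3.141, 0.001]
force: [0.1, 0.0, 0.2]
grip_width: -0.0
grip_force: 0.0
```

apply_moves(motion=[[[-1, -3.5, -4.7, 0, 0, 0, 0], [-1, -3.5, -4.7, 0, 0, 0, 0], [-1, -3.5, -4.7, 0, 0, 0, 0], [-1, -3.5, -4.7, 0, 0, 0, 0], [-1, -3.5, -4.7, 0, 0, 0, 0]]])

```text
t: 1.35
tcp_pos: [0.4789, 0.215, 0.2309]
orientation: [0.0, -3.141, -0.0]
force: [-0.0, 1.4, 0.2]
grip_width: 0.0004
grip_force: 0.0
```

apply_moves(motion=[[[-1, -3.5, -4.7, 0, 0, 0, 0], [-1, -3.5, -4.7, 0, 0, 0, 0], [-1, -3.5, -4.7, 0, 0, 0, 0], [-1, 0, 0, 0, 0, 0, 0], [-1, 0, 0, 0, 0, 0, 0]]])

```text
t: 1.98
tcp_pos: [0.5826, 0.0758, 0.2306]
orientation: [-0.001, -3.14, -0.001]
force: [-1.2, -0.3, -0.5]
grip_width: -0.0002
grip_force: 0.0
```

apply_moves(motion=[[[-1, -2.9, -4.6, 0, 0, 0, 0], [-1, 0, 0, 4, 0, 0, 0], [-1, 0, 0, 4, 0, 0, 0], [-1, 0, 0, 3.6, 0, 0, 0], [-1, -0.6, 0, 0, 0, 0, 0]]])

```text
t: 2.6
tcp_pos: [0.6139, 0.0316, 0.1119]
orientation: [0.004, -3.133, -0.001]
force: [-0.4, 0.7, -0.5]
grip_width: 0.0006
grip_force: 0.0
```

apply_moves(motion=[[[-1, -0.8, 0, 0, 0, 0, 0], [-1, -0.6, 0, 0, 0, 0, 0], [-1, -0.6, 0, 0, 0, 0, 0], [-1, -0.6, 0, 0, 0, 0, 0], [-1, -0.5, 0, 0, 0, 0, 0]]])

```text
t: 3.22
tcp_pos: [0.6499, 0.0296, 0.1155]
orientation: [0.0, 3.141, -0.0]
force: [-0.6, -0.5, 0.2]
grip_width: -0.0002
grip_force: 0.3
```

apply_moves(motion=[[[-1, 3, 0, 0, 0, 0, 0], [-1, 0, 0, -5, 0, 0, 0], [-1, 0, 0, -5, 0, 0, 0], [0, 4.3, 4.2, 0, 0, 0, 0], [0, 4.3, 4.2, 0, 0, 0, 0]]])

```text
t: 3.85
tcp_pos: [0.5338, 0.1144, 0.2166]
orientation: [0.002, 3.139, 0.002]
force: [0.1, 1.4, -0.3]
grip_width: 0.0356
grip_force: 0.0
```

apply_moves(motion=[[[0, 4.3, 4.2, 0, 0, 0, 0], [0, 4.3, 4.2, 0, 0, 0, 0], [0, 4.3, 4.2, 0, 0, 0, 0], [0, 0, 0, 0, 0, 0, -0.018], [0, 0, 0, 0, 0, 0, 0]]])

```text
t: 4.47
tcp_pos: [0.4048, 0.24, 0.2156]
orientation: [-0.03, 3.14, 0.0]
force: [-0.1, 0.5, -0.5]
grip_width: 0.0427
grip_force: 0.0
```

Run:
```python
from h import *
im=camera("top");cv2.imwrite("pics/top1.png",im)
hsv=cv2.cvtColor(im,cv2.COLOR_BGR2HSV)
m=(abs(hsv[...,0].astype(int)-28)<6)&(hsv[...,1]>150)&(hsv[...,2]>150)
n,l,st,ce=cv2.connectedComponentsWithStats(m.astype(np.uint8))
for i in range(1,n):
    if st[i,4]>15:print(st[i],ce[i].round(1),px2w("top",[ce[i]],.135).round(4)[0])
s=state();print(s["tcp_pos"],s["orientation"])
im=camera("side");cv2.imwrite("pics/s1.png",cv2.resize(im[80:290,80:360],(800,600)))
```

```text
[267 150   7   7  40] [269.8 153.1] [0.6705 0.0281 0.135 ]
[302 161  19  14 101] [311.2 169.8] [ 0.6279 -0.0801  0.135 ]
[339 170  19  20  99] [346.7 183.2] [ 0.594  -0.1724  0.135 ]
[0.40524136 0.23958072 0.21556335] [-2.74385138e-02  3.14041086e+00  1.23258260e-04]
```

View pics/s1.png

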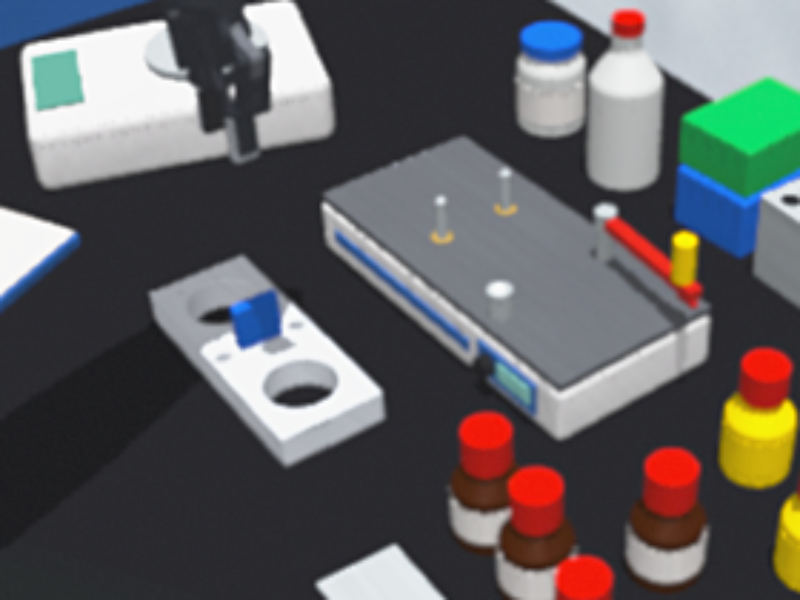

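The keeper is now nearly wide open, with the knob at (683,245) in the crop. The plate is unmoved and its fin is at (255,318). I'll grasp the fin next.

apply_moves(motion=[[[0, 0, 0, 5, 0, 0, 0], [0, 0, 0, 5, 0, 0, 0], [0, 0, 0, 5, 0, 0, 0], [0, 0, 0, 3, 0, 0, 0], [0, 0, 0, 0, 0, 0, 0]]])

```text
t: 5.2
tcp_pos: [0.4028, 0.2378, 0.033]
orientation: [0.025, -3.136, 0.004]
force: [-0.0, -0.6, 0.5]
grip_width: 0.0427
grip_force: 0.0
```

apply_moves(motion=[[[-1, 0, 0, 0, 0, 0, 0], [-1, 0, 0, 0, 0, 0, 0], [-1, 0, 0, 0, 0, 0, 0], [-1, 0, 0, 0, 0, 0, 0], [-1, 0, 0, 0, 0, 0, 0]]], squeeze=80)

```text
t: 5.82
tcp_pos: [0.4066, 0.2404, 0.0372]
orientation: [-0.028, 3.137, 0.002]
force: [0.1, -0.7, 7.3]
grip_width: 0.0109
grip_force: 79.7
```

apply_moves(motion=[[[-1, 0, 0, -2, 0, 0, 0], [-1, 0, 0, -3, 0, 0, 0], [-1, 0, 0, -4, 0, 0, 0], [-1, 0, 0, -4, 0, 0, 0], [-1, 0, 0, 0, 0, 0, 0]]])

```text
t: 6.45
tcp_pos: [0.4065, 0.2408, 0.1681]
orientation: [-0.029, 3.135, 0.004]
force: [-0.3, 0.5, -4.7]
grip_width: 0.0108
grip_force: 78.6
```

apply_moves(motion=[[[-1, -4.2, -0.2, -0.5, 0, 0, 0], [-1, -4.2, -0.2, 0, 0, 0, 0], [-1, -4.2, -0.2, 0, 0, 0, 0], [-1, -4.2, -0.2, 0, 0, 0, 0], [-1, -4.2, 0, 0, 0, 0, 0]]])

```text
t: 7.08
tcp_pos: [0.6136, 0.2349, 0.1666]
orientation: [0.028, -3.136, 0.002]
force: [0.6, -0.4, -4.1]
grip_width: 0.0109
grip_force: 78.4
```

apply_moves(motion=[[[-1, 0, 0, 0, 0, 0, -0.027], [-1, 0, 0, 1.5, 0, 0, 0], [-1, 0, 0, 0.7, 0, 0, 0], [-1, 0, 0, 0, 0, 0, 0], [-1, 0, 0, 0, 0, 0, 0]]])

```text
t: 7.7
tcp_pos: [0.614, 0.2357, 0.1485]
orientation: [-0.071, 3.141, 0.0]
force: [-0.2, 0.7, -4.1]
grip_width: 0.0109
grip_force: 78.4
```

Run:
```python
from h import *
im=camera("top");cv2.imwrite("pics/top2.png",im);a=cv2.resize(im[130:230,140:285],(800,552),interpolation=cv2.INTER_CUBIC)
im=camera("side");cv2.imwrite("pics/s2.png",im)
b=cv2.resize(im[95:235,170:350],(771,600),interpolation=cv2.INTER_CUBIC)
cv2.imwrite("pics/c2.png",a)
cv2.imwrite("pics/c2s.png",b)
s=state();print(s["tcp_pos"],s["orientation"])
```

```text
[0.61468501 0.235785   0.14908927] [-7.12668925e-02  3.13945368e+00  4.62532131e-04]
```

View pics/c2s.png

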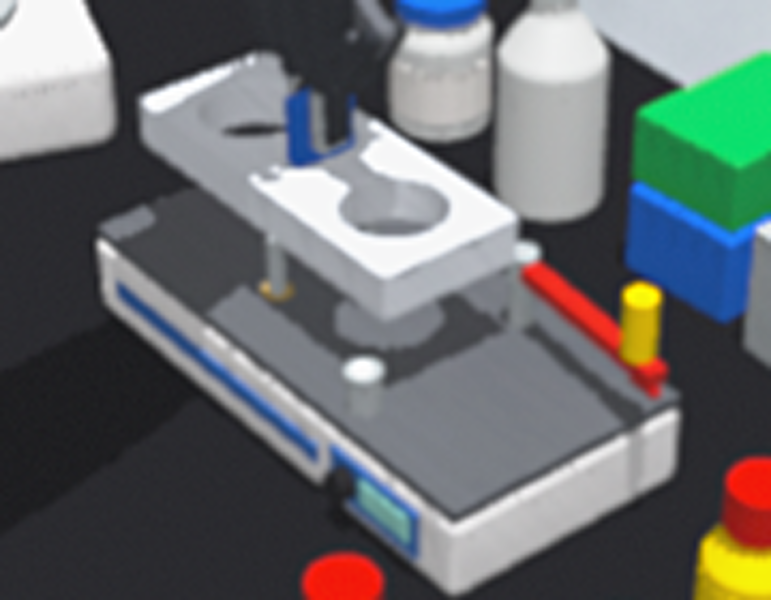

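The plate hangs just over the pins. In the crop, its top corners are near (383,275), (517,215) and (142,100), and the near pin's base is at (275,290).

Run:
```python
from h import *
p=lambda q:[(u/4.283-.4+170,v/4.283-.4+95) for u,v in q]
print("side corners near,right,left",px2w("side",p([(383,276),(517,215),(142,100)]),.140).round(4))
print("side pin base",px2w("side",p([(275,290)]),.06).round(4))
c,s=np.cos(.045),np.sin(.045);Rz=np.array([[c,-s],[s,c]])
C=np.array([.615,.2365])
for q in [(-.045,-.115),(.045,-.115),(-.045,.115),(-.034,0)]: print(q,(C+Rz@np.array(q)).round(4))
```

```text
side corners near,right,left [[0.575  0.1191 0.14  ]
 [0.6651 0.1239 0.14  ]
 [0.5654 0.3477 0.14  ]]
side pin base [[0.5828 0.2396 0.06  ]]
(-0.045, -0.115) [0.5752 0.1196]
(0.045, -0.115) [0.6651 0.1236]
(-0.045, 0.115) [0.5649 0.3494]
(-0.034, 0) [0.581 0.235]
```

View pics/c2.png

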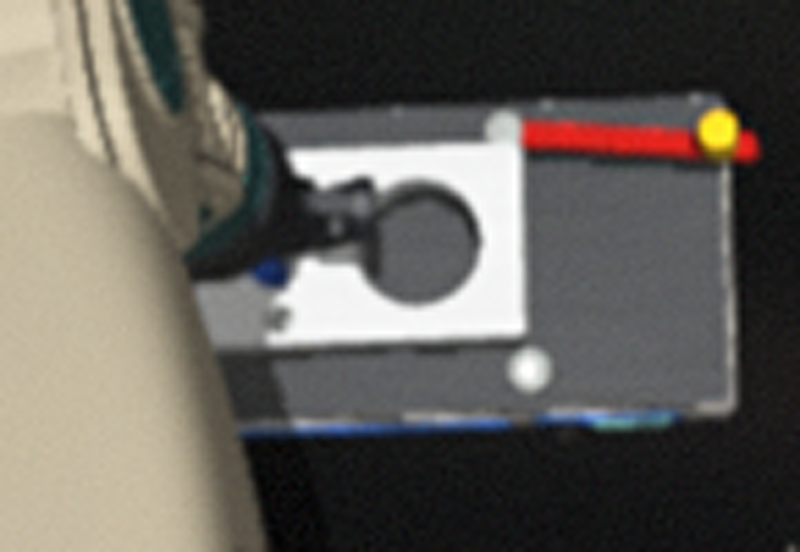

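In the top crop, the near hole at (280,318) shows the pin tip inside it. The plate's right corners are at (522,143) and (527,333).

Run:
```python
from h import *
p=lambda q:[(u/5.517-.4+140,v/5.517-.4+130) for u,v in q]
print(px2w("top",p([(280,318),(522,143),(527,333)]),.140).round(4))
im=cv2.imread("pics/top2.png");cv2.imwrite("pics/c3.png",cv2.resize(im[175:205,180:220],(800,600),interpolation=cv2.INTER_CUBIC))
```

```text
[[0.5783 0.2323 0.14  ]
 [0.6624 0.1201 0.14  ]
 [0.5724 0.1158 0.14  ]]
```

View pics/c3.png

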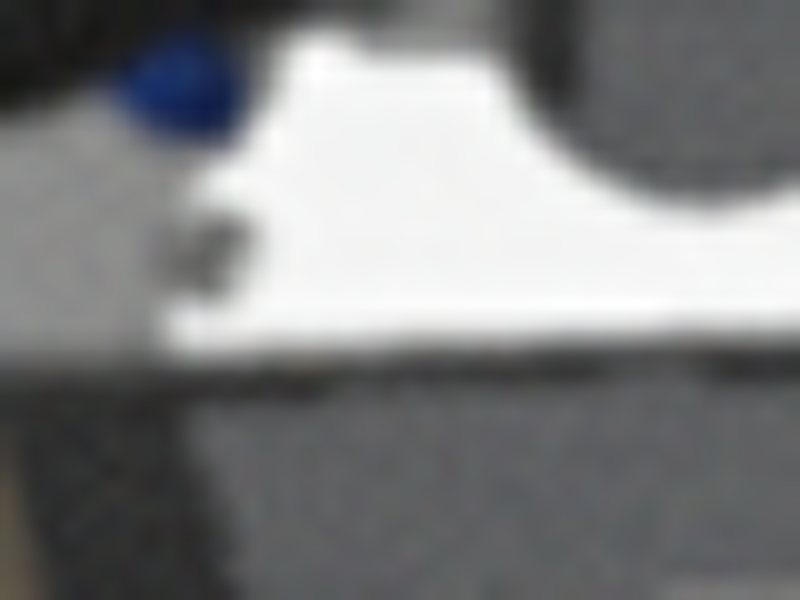

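apply_moves(motion=[[[-1, -0.2, 0.25, 0, 0, 0, 0], [-1, 0, 0, 0.8, 0, 0, 0], [-1, 0, 0, 0.6, 0, 0, 0], [-1, 0, 0, 0.4, 0, 0, 0], [-1, 0, 0, 0, 0, 0, 0]]])

```text
t: 8.43
tcp_pos: [0.6159, 0.238, 0.1296]
orientation: [0.071, -3.14, 0.0]
force: [-0.6, -0.3, -3.8]
grip_width: 0.0107
grip_force: 78.5
```

apply_moves(motion=[[[-1, 0, 0, 0.5, 0, 0, 0], [-1, 0, 0, 0.6, 0, 0, 0], [-1, 0, 0, 0.6, 0, 0, 0], [-1, 0, 0, 0.4, 0, 0, 0], [-1, 0, 0, 0, 0, 0, 0]]])

```text
t: 9.05
tcp_pos: [0.616, 0.2381, 0.1087]
orientation: [0.071, -3.14, 0.0]
force: [0.0, -0.2, -3.7]
grip_width: 0.0109
grip_force: 78.5
```

apply_moves(motion=[[[-1, 0, 0, 0.4, 0, 0, 0], [-1, 0, 0, 0.3, 0, 0, 0], [-1, 0, 0, 0.2, 0, 0, 0], [-1, 0, 0, 0.1, 0, 0, 0], [-1, 0, 0, 0, 0, 0, 0]]])

```text
t: 9.68
tcp_pos: [0.6163, 0.2382, 0.0992]
orientation: [0.071, -3.141, 0.0]
force: [-0.3, 0.2, -4.0]
grip_width: 0.0111
grip_force: 78.5
```

apply_moves(motion=[[[-1, 0, 0, 0.1, 0, 0, 0], [-1, 0, 0, 0.1, 0, 0, 0], [-1, 0, 0, 0.1, 0, 0, 0], [-1, 0, 0, 0, 0, 0, 0], [-1, 0, 0, 0, 0, 0, 0]]])

```text
t: 10.3
tcp_pos: [0.6164, 0.2382, 0.0973]
orientation: [-0.071, 3.14, 0.0]
force: [-4.0, -1.7, 5.2]
grip_width: 0.0107
grip_force: 79.7
```

apply_moves(motion=[[[0, 0, 0, 0, 0, 0, 0], [0, 0, 0, 0, 0, 0, 0], [0, 0, 0, -3, 0, 0, 0], [0, 0, 0, -4, 0, 0, 0], [0, 0, 0, -3.5, 0, 0, 0.045]]])

```text
t: 10.92
tcp_pos: [0.6169, 0.2383, 0.2025]
orientation: [0.002, 3.14, 0.001]
force: [1.2, -0.3, -1.0]
grip_width: 0.043
grip_force: 0.0
```

apply_moves(motion=[[[0, -1.1, -4.2, 0, 0, 0, 0], [0, -1.1, -4.2, 0, 0, 0, 0], [0, -1.1, -4.2, 0, 0, 0, 0], [0, -1.1, -4.2, 0, 0, 0, 0], [0, -1.1, -4.2, 0, 0, 0, 0]]])

```text
t: 11.55
tcp_pos: [0.6721, 0.0268, 0.2012]
orientation: [-0.0, 3.141, -0.0]
force: [-0.2, 1.0, -0.3]
grip_width: 0.0424
grip_force: 0.0
```

```bash
python3 - <<'E'
from h import *
cv2.imwrite("pics/s3.png",camera("side")[95:235,170:350])
s=state();print(s["tcp_pos"],s["orientation"])
E
python3 -c "
import cv2;cv2.imwrite('pics/s3b.png',cv2.resize(cv2.imread('pics/s3.png'),(771,600)))"
```

```text
[0.67377371 0.02131234 0.20114501] [ 0.00700965  3.13894522 -0.00693235]
```

View pics/s3b.png

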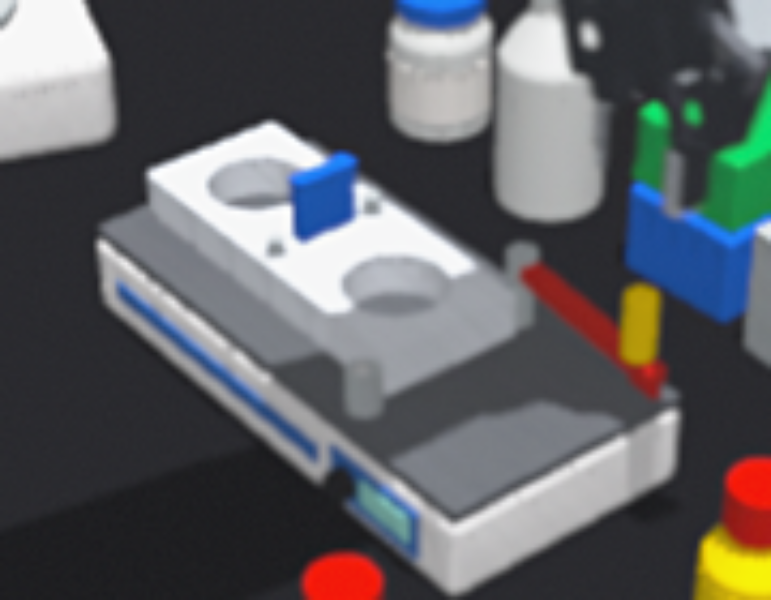

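The plate lies flush on the deck with both pins showing through its holes. The knob is at (640,325) in the crop, so I'll grip it.

apply_moves(motion=[[[0, 0, 0, 3, 0, 0, 0], [0, 0, 0, 3, 0, 0, 0], [0, 0, 0, 2.9, 0, 0, 0], [0, 0, 0, 0, 0, 0, 0], [-1, 0, 0, 0, 0, 0, 0]]], squeeze=30)

```text
t: 12.22
tcp_pos: [0.6722, 0.0283, 0.1133]
orientation: [-0.001, 3.14, -0.0]
force: [-0.8, -0.5, 0.4]
grip_width: 0.0255
grip_force: 0.0
```

apply_moves(motion=[[[-1, 0, 0, 0, 0, 0, 0], [-1, 0, 0, 0, 0, 0, 0], [-1, 0, 0, 0, 0, 0, 0], [-1, 0, 0, 0, 0, 0, 0], [-1, 0, 0, 0, 0, 0, 0]]])

```text
t: 12.85
tcp_pos: [0.6727, 0.0287, 0.114]
orientation: [-0.001, 3.138, 0.002]
force: [-0.4, 3.2, 5.2]
grip_width: 0.0168
grip_force: 30.1
```

Run:
```python
from h import *
s=state();p=s["tcp_pos"];print(p,s["grip_width"],s["force"])
H=np.array([.6758,.1311]);print("r",np.hypot(*(p[:2]-H)))
a0=np.arctan2(*(p[:2]-H)[::-1])
r=np.hypot(*(p[:2]-H))
a1=-np.pi+.045
P=[H+r*np.array([np.cos(a),np.sin(a)]) for a in np.linspace(a0,a1-.0,13)]
print((np.diff(P,axis=0)*100).round(2).tolist(),P[-1])
```

```text
[0.67271925 0.02873536 0.11396855] 0.01684343355419264 [-0.41062728  3.23751584  5.15436049]
r 0.10241099080295019
[[-1.27, 0.12], [-1.25, 0.27], [-1.2, 0.43], [-1.14, 0.57], [-1.06, 0.71], [-0.96, 0.84], [-0.85, 0.95], [-0.73, 1.05], [-0.59, 1.13], [-0.45, 1.2], [-0.29, 1.24], [-0.14, 1.27]] [0.57349268 0.12649306]
```

apply_moves(motion=[[[-1, 1.27, 0.12, 0, 0, 0, 0], [-1, 1.25, 0.27, 0, 0, 0, 0], [-1, 1.2, 0.43, 0, 0, 0, 0], [-1, 1.15, 0.57, 0, 0, 0, 0], [-1, 1.06, 0.7, 0, 0, 0, 0]]])

```text
t: 13.48
tcp_pos: [0.6132, 0.0476, 0.1139]
orientation: [0.002, 3.138, -0.006]
force: [3.8, -0.1, 5.8]
grip_width: 0.0168
grip_force: 30.3
```

apply_moves(motion=[[[-1, 0.98, 0.83, 0, 0, 0, 0], [-1, 0.87, 0.94, 0, 0, 0, 0], [-1, 0.75, 1.05, 0, 0, 0, 0], [-1, 0.6, 1.13, 0, 0, 0, 0], [-1, 0.45, 1.2, 0, 0, 0, 0]]])

```text
t: 14.1
tcp_pos: [0.5715, 0.0969, 0.1132]
orientation: [-0.004, -3.135, 0.014]
force: [-7.8, -6.0, 13.6]
grip_width: 0.0169
grip_force: 31.8
```

apply_moves(motion=[[[-1, 0.1, 0.9, -0.05, 0, 0, 0], [-1, 0, 0.8, 0, 0, 0, 0], [-1, 0, 0.7, 0, 0, 0, 0], [-1, 0, 0.4, 0, 0, 0, 0], [-1, 0, 0, 0, 0, 0, 0]]])

```text
t: 14.72
tcp_pos: [0.5665, 0.1273, 0.1126]
orientation: [-0.001, -3.127, 0.005]
force: [-15.6, -1.0, 17.5]
grip_width: 0.017
grip_force: 32.5
```

apply_moves(motion=[[[-1, 0.4, 0.1, -0.1, 0, 0, 0], [-1, 0.4, 0.2, 0, 0, 0, 0], [-1, 0, 0.3, 0, 0, 0, 0], [-1, 0, 0, 0, 0, 0, 0], [-1, 0, 0, 0, 0, 0, 0]]])

```text
t: 15.35
tcp_pos: [0.5663, 0.1291, 0.1128]
orientation: [-0.005, -3.141, 0.02]
force: [0.8, -12.9, 0.6]
grip_width: 0.017
grip_force: 31.5
```

Run:
```python
from h import *
im=camera("side");cv2.imwrite("pics/s4b.png",cv2.resize(im[95:235,170:350],(771,600)))
s=state();print(s["tcp_pos"],s["force"])
```

```text
[0.56620151 0.12904168 0.11279135] [  0.77600889 -13.87688857   0.30150291]
```

View pics/s4b.png

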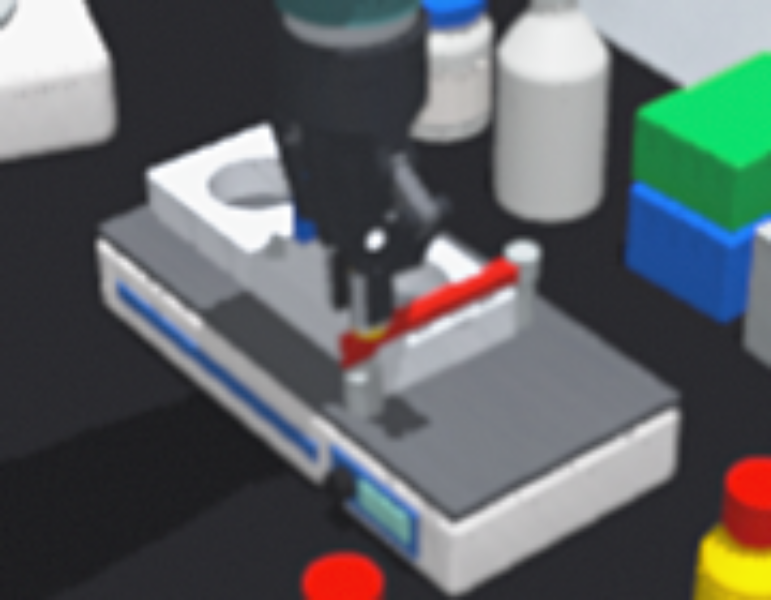

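The bar lies over the plate's end with its tip at the stop, and I'm pushing about 13 N against the stop. I'll release and move to the bottles.

apply_moves(motion=[[[0, 0, 0, 0, 0, 0, 0], [0, 0, 0, 0, 0, 0, 0], [0, 0, 0, 0, 0, 0, 0], [0, 0, 0, -4, 0, 0, 0], [0, 0, 0, -5, 0, 0, 0]]])

```text
t: 16.02
tcp_pos: [0.5651, 0.1347, 0.2032]
orientation: [0.001, -3.138, 0.001]
force: [0.8, 0.4, 0.3]
grip_width: 0.043
grip_force: 0.0
```

apply_moves(motion=[[[0.2, 0, 0, -4, 0, 0, -0.17], [0.2, 0, 0, 0, 0, 0, -0.175], [0.2, 0, 0, 0, 0, 0, -0.175], [0.2, 0, 0, 0, 0, 0, -0.175], [0.2, 0, 0, 0, 0, 0, -0.175]]])

```text
t: 16.65
tcp_pos: [0.5664, 0.135, 0.2438]
orientation: [-1.333, 2.845, 0.0]
force: [-0.8, -0.3, 0.1]
grip_width: 0.051
grip_force: 0.0
```

apply_moves(motion=[[[0.2, 0, 0, 0, 0, 0, -0.175], [0.2, 0, 0, 0, 0, 0, -0.175], [0.2, 0, 0, 0, 0, 0, -0.175], [0.2, 0, 0, 0, 0, 0, -0.175], [0.2, 0, 0, 0, 0, 0, 0]]])

```text
t: 17.27
tcp_pos: [0.5664, 0.1349, 0.2438]
orientation: [2.219, -2.224, -0.0]
force: [0.0, -1.2, 0.2]
grip_width: 0.0508
grip_force: 0.0
```

```bash
cat >> h.py <<'E'
def go(x,y,z):
    s=state();M=R.from_rotvec(s["orientation"]).as_matrix()
    print("tcp",s["tcp_pos"].round(4) if hasattr(s["tcp_pos"],"round") else s["tcp_pos"],"tooly",M[:,1].round(3),"shift cm",(M.T@(np.array([x,y,z])-s["tcp_pos"])*100).round(2),"heading err to pi",np.arctan2(M[1,1],M[0,1]))
E
python3 - <<'E'
from h import *
go(.451,-.0245,.23)
cv2.imwrite("pics/top5.png",camera("top"));im=camera("side");cv2.imwrite("pics/side5.png",im)
im=im[70:280,150:430];cv2.imwrite("pics/s5b.png",cv2.resize(im,(800,600)))
E
```

```text
tcp [0.5664 0.1349 0.2438] tooly [-1.     0.002  0.   ] shift cm [15.96 11.51  1.38] heading err to pi 3.139639253757695
```

View pics/s5b.png

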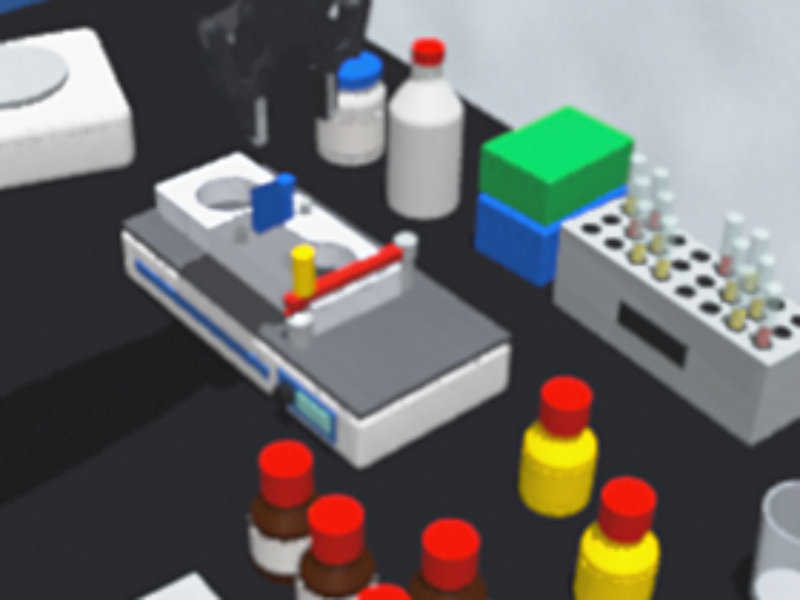

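The keeper is shut, with the knob at (303,255). The bottles appear unmoved. Next is bottle B.

apply_moves(motion=[[[0.3, 4, 2.9, 0.3, 0, 0, 0], [0.3, 4, 2.9, 0.3, 0, 0, 0], [0.3, 4, 2.9, 0.4, 0, 0, 0], [0.3, 4, 2.8, 0.4, 0, 0, 0], [0.3, 0, 0, 4, 0, 0, 0]]])

```text
t: 18.0
tcp_pos: [0.4527, -0.0278, 0.1922]
orientation: [-2.211, 2.226, -0.01]
force: [1.1, 0.3, -0.7]
grip_width: 0.0553
grip_force: 0.0
```

Run:
```python
from h import *
go(.451,-.0245,.076)
def caps(name="top"):
    im=camera(name);hsv=cv2.cvtColor(im,cv2.COLOR_BGR2HSV)
    m=((hsv[...,0]<8)|(hsv[...,0]>172))&(hsv[...,1]>170)&(hsv[...,2]>90)
    n,l,st,ce=cv2.connectedComponentsWithStats(m.astype(np.uint8))
    for i in range(1,n):
        if st[i,4]>60:print(name,st[i],px2w(name,[ce[i]],.1 if name=="top" else .085).round(3)[0])
caps();caps("side")
im=cv2.imread("pics/side5.png");print("knob",px2w("side",[(303/2.857+150,252/2.857+70)],.14))
```

```text
tcp [ 0.4527 -0.0278  0.1922] tooly [-1.     0.007 -0.007] shift cm [-0.35  0.25 11.62] heading err to pi 3.1348597074554303
top [161  85  12  13 125] [0.852 0.317 0.1  ]
top [306 155  13  14 141] [ 0.655 -0.084  0.1  ]
top [230 157   4  31  92] [0.626 0.13  0.1  ]
top [344 170  15  14 148] [ 0.616 -0.189  0.1  ]
top [329 215  15  15 175] [ 0.494 -0.149  0.1  ]
top [337 242  15  14 172] [ 0.425 -0.169  0.1  ]
side [295  84  10   9  77] [0.928 0.418 0.085]
side [339 202  19  21 314] [ 0.659 -0.081  0.085]
side [241 225  19  23 382] [ 0.452 -0.022  0.085]
side [359 237  21  23 373] [ 0.62  -0.187  0.085]
side [257 243  21  25 428] [ 0.45  -0.085  0.085]
side [298 251  20  26 441] [ 0.496 -0.148  0.085]
side [274 274  21  27 451] [ 0.426 -0.168  0.085]
side [260 342  11  17 159] [ 0.321 -0.258  0.085]
knob [[0.57162491 0.12561118 0.14      ]]
```

Bottle A was knocked and is now at (0.494,-0.149). I'll continue with bottle B.

apply_moves(motion=[[[0.3, 0, 0, 4, 0, 0, 0], [0.3, 0, 0, 4, 0, 0, 0], [0.3, 0, 0, 3.5, 0, 0, 0], [0.3, 0, 0, 0, 0, 0, 0], [-1, 0, 0, 0, 0, 0, 0]]], squeeze=40)

```text
t: 18.73
tcp_pos: [0.4531, -0.0254, 0.0765]
orientation: [-2.22, 2.221, -0.003]
force: [1.3, -0.8, 0.1]
grip_width: 0.0386
grip_force: 0.0
```

apply_moves(motion=[[[-1, 0, 0, 0, 0, 0, 0], [-1, 0, 0, 0, 0, 0, 0], [-1, 0, 0, 0, 0, 0, 0], [-1, 0, 0, -4, 0, 0, 0], [-1, 0, 0, -5, 0, 0, 0]]])

```text
t: 19.35
tcp_pos: [0.4499, -0.0251, 0.1648]
orientation: [2.219, -2.221, -0.004]
force: [1.3, 0.6, -2.5]
grip_width: 0.0345
grip_force: 41.6
```

apply_moves(motion=[[[-1, 0, 0, -5, 0, 0, 0], [-1, 0, 0, -3.5, 0, 0, 0], [-1, 0, 0, 0, 0, 0, 0], [-1, 0, 0, 0, 0, 0, 0], [-1, 0, 0, 0, 0, 0, 0]]])

```text
t: 19.98
tcp_pos: [0.4499, -0.0251, 0.2475]
orientation: [2.219, -2.221, -0.006]
force: [-0.8, -0.7, -2.9]
grip_width: 0.0346
grip_force: 41.8
```

Run:
```python
from h import *
print(state()["force"],state()["grip_width"]);go(.619,.1716,.25);go(.546,-.313,.25)
```

```text
[-0.84293655 -0.72587554 -2.89079783] 0.034584588479911874
tcp [ 0.4499 -0.0251  0.2475] tooly [-1.     0.001  0.004] shift cm [-19.68 -16.9   -0.3 ] heading err to pi 3.1409141544400807
tcp [ 0.4499 -0.0251  0.2475] tooly [-1.     0.001  0.004] shift cm [28.79 -9.63 -0.31] heading err to pi 3.1409141544400807
```

Bottle B reads 2.9 N, so it is full and goes to pocket_1.

apply_moves(motion=[[[-1, -3.9, -3.4, 0, 0, 0, 0], [-1, -3.9, -3.4, 0, 0, 0, 0], [-1, -3.9, -3.4, 0, 0, 0, 0], [-1, -4, -3.4, 0, 0, 0, 0], [-1, -4, -3.3, 0, 0, 0, 0]]])

```text
t: 20.6
tcp_pos: [0.6207, 0.1727, 0.2474]
orientation: [2.219, -2.22, -0.003]
force: [0.4, -0.2, -1.8]
grip_width: 0.0345
grip_force: 41.8
```

apply_moves(motion=[[[-1, 0, 0, 2, 0, 0, 0], [-1, 0, 0, 2, 0, 0, 0], [-1, 0, 0, 1.5, 0, 0, 0], [-1, 0, 0, 0, 0, 0, 0], [-1, 0, 0, 0, 0, 0, 0]]])

```text
t: 21.22
tcp_pos: [0.6208, 0.1714, 0.1952]
orientation: [-2.22, 2.222, -0.001]
force: [0.2, 0.8, -2.4]
grip_width: 0.0349
grip_force: 42.0
```

Run:
```python
from h import *
print(state()["force"]);go(.619,.1716,.137)
im=camera("side");cv2.imwrite("pics/s6.png",im);cv2.imwrite("pics/s6b.png",cv2.resize(im[90:230,170:350],(771,600)))
```

```text
[ 0.17439764  0.76530718 -2.37802605]
tcp [0.6208 0.1714 0.1952] tooly [-1.     0.001 -0.001] shift cm [-0.02  0.19  5.82] heading err to pi 3.1406737422989948
```

View pics/s6b.png

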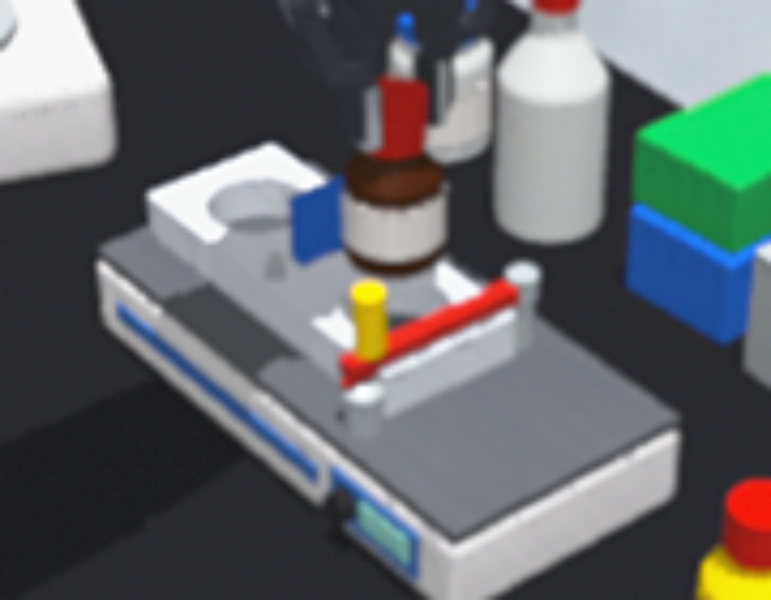

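The bottle hangs over pocket_1, clear of the bar and fin. Lowering it now.

apply_moves(motion=[[[-1, 0, 0.15, 1, 0, 0, 0], [-1, 0, 0, 1, 0, 0, 0], [-1, 0, 0, 0.8, 0, 0, 0], [-1, 0, 0, 0.6, 0, 0, 0], [-1, 0, 0, 0, 0, 0, 0]]])

```text
t: 21.9
tcp_pos: [0.6185, 0.1714, 0.1599]
orientation: [2.22, -2.221, -0.001]
force: [-0.3, 0.1, -2.7]
grip_width: 0.0345
grip_force: 42.2
```

apply_moves(motion=[[[-1, 0, 0, 0.6, 0, 0, 0], [-1, 0, 0, 0.6, 0, 0, 0], [-1, 0, 0, 0.6, 0, 0, 0], [-1, 0, 0, 0.3, 0, 0, 0], [-1, 0, 0, 0, 0, 0, 0]]])

```text
t: 22.52
tcp_pos: [0.6188, 0.1715, 0.1394]
orientation: [2.22, -2.222, -0.001]
force: [-0.8, -0.7, -2.2]
grip_width: 0.0347
grip_force: 42.2
```

apply_moves(motion=[[[-1, 0, 0, 0.15, 0, 0, 0], [-1, 0, 0, 0.1, 0, 0, 0], [-1, 0, 0, 0.1, 0, 0, 0], [-1, 0, 0, 0, 0, 0, 0], [-1, 0, 0, 0, 0, 0, 0]]])

```text
t: 23.15
tcp_pos: [0.6192, 0.1716, 0.1367]
orientation: [-2.221, 2.222, -0.0]
force: [-0.9, 0.4, 0.6]
grip_width: 0.0344
grip_force: 42.4
```

apply_moves(motion=[[[0.3, 0, 0, 0, 0, 0, 0], [0.3, 0, 0, 0, 0, 0, 0], [0.3, 0, 0, -3, 0, 0, 0], [0.3, 0, 0, -4, 0, 0, 0], [0.3, 0, 0, -3, 0, 0, 0]]])

```text
t: 23.78
tcp_pos: [0.6198, 0.1716, 0.2383]
orientation: [-2.219, 2.221, -0.002]
force: [0.4, 0.2, 0.2]
grip_width: 0.0557
grip_force: 0.0
```

apply_moves(motion=[[[0.3, 4.3, 2.8, 0, 0, 0, 0], [0.3, 4.3, 2.8, 0, 0, 0, 0], [0.3, 4.3, 2.8, 0, 0, 0, 0], [0.3, 4.3, 2.8, 0, 0, 0, 0], [0.3, 4.3, 2.8, 0, 0, 0, 0]]])

```text
t: 24.4
tcp_pos: [0.4783, -0.0447, 0.2367]
orientation: [-2.221, 2.221, -0.002]
force: [0.1, -0.1, 0.3]
grip_width: 0.0558
grip_force: 0.0
```

apply_moves(motion=[[[0.3, 4.3, 2.8, 1, 0, 0, 0], [0.3, 0, 0, 4, 0, 0, 0], [0.3, 0, 0, 0, 0, 0, 0], [0.3, 0, 0, 0, 0, 0, 0], [0.3, 0, 0, 0, 0, 0, 0]]])

```text
t: 25.02
tcp_pos: [0.4525, -0.0863, 0.188]
orientation: [-2.221, 2.22, -0.004]
force: [0.2, 1.5, -0.3]
grip_width: 0.0554
grip_force: 0.0
```

```bash
cat >> h.py <<'E'
def caps(name="side"):
    im=camera(name);hsv=cv2.cvtColor(im,cv2.COLOR_BGR2HSV)
    m=((hsv[...,0]<8)|(hsv[...,0]>172))&(hsv[...,1]>170)&(hsv[...,2]>90)
    n,l,st,ce=cv2.connectedComponentsWithStats(m.astype(np.uint8))
    for i in range(1,n):
        if st[i,4]>60:print(name,st[i],px2w(name,[ce[i]],.1 if name=="top" else .085).round(3)[0], "at +60:",px2w(name,[ce[i]],.16 if name=="top" else .145).round(3)[0])
    return im
E
python3 - <<'E'
from h import *
go(.449,-.087,.076);im=caps()
E
```

```text
tcp [ 0.4525 -0.0863  0.188 ] tooly [-1.    -0.001 -0.003] shift cm [ 0.06  0.38 11.2 ] heading err to pi -3.1409864240491165
side [294  84  11   9  77] [0.928 0.418 0.085] at +60: [0.853 0.326 0.145]
side [339 202  18  21 314] [ 0.659 -0.081  0.085] at +60: [ 0.607 -0.13   0.145]
side [359 237  21  23 373] [ 0.62  -0.187  0.085] at +60: [ 0.571 -0.227  0.145]
side [257 243  21  25 414] [ 0.449 -0.086  0.085] at +60: [ 0.414 -0.134  0.145]
side [298 251  20  26 441] [ 0.496 -0.148  0.085] at +60: [ 0.458 -0.191  0.145]
side [274 274  21  27 453] [ 0.426 -0.168  0.085] at +60: [ 0.394 -0.21   0.145]
side [260 342  11  17 159] [ 0.321 -0.258  0.085] at +60: [ 0.298 -0.292  0.145]
```

apply_moves(motion=[[[0.3, 0, 0.3, 4, 0, 0, 0], [0.3, 0, 0, 4, 0, 0, 0], [0.3, 0, 0, 3.1, 0, 0, 0], [0.3, 0, 0, 0, 0, 0, 0], [-1, 0, 0, 0, 0, 0, 0]]])

```text
t: 25.7
tcp_pos: [0.4494, -0.0866, 0.0768]
orientation: [-2.221, 2.221, -0.003]
force: [0.3, 0.3, -0.7]
grip_width: 0.0384
grip_force: 0.0
```

apply_moves(motion=[[[-1, 0, 0, 0, 0, 0, 0], [-1, 0, 0, 0, 0, 0, 0], [-1, 0, 0, 0, 0, 0, 0], [-1, 0, 0, -4, 0, 0, 0], [-1, 0, 0, -5, 0, 0, 0]]])

```text
t: 26.32
tcp_pos: [0.4464, -0.0859, 0.1653]
orientation: [2.22, -2.221, -0.005]
force: [1.9, -0.4, -1.2]
grip_width: 0.0348
grip_force: 40.3
```

apply_moves(motion=[[[-1, 0, 0, -5, 0, 0, 0], [-1, 0, 0, -3.2, 0, 0, 0], [-1, 0, 0, 0, 0, 0, 0], [-1, 0, 0, 0, 0, 0, 0], [-1, 0, 0, 0, 0, 0, 0]]])

```text
t: 26.95
tcp_pos: [0.4466, -0.086, 0.2454]
orientation: [2.22, -2.221, -0.005]
force: [1.0, -1.1, 0.7]
grip_width: 0.0346
grip_force: 40.4
```

Run:
```python
from h import *
print(state()["force"],state()["grip_width"]);go(.613,.3034,.25);go(.546,-.313,.25)
im=camera("side");cv2.imwrite("pics/s7.png",im);cv2.imwrite("pics/s7b.png",cv2.resize(im[60:340,160:520],(771,600)))
```

```text
[ 1.01663246 -1.09738508  0.71943125] 0.034584187889661513
tcp [ 0.4466 -0.086   0.2454] tooly [-1.     0.001  0.003] shift cm [-38.95 -16.61  -0.47] heading err to pi 3.1409288278806184
tcp [ 0.4466 -0.086   0.2454] tooly [-1.     0.001  0.003] shift cm [22.7  -9.95 -0.52] heading err to pi 3.1409288278806184
```

View pics/s7b.png

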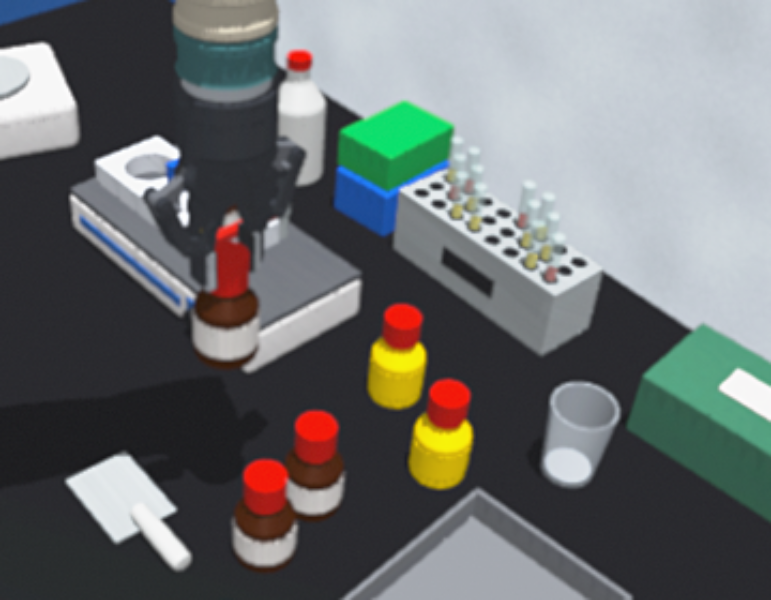

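Bottle C is in the gripper and reads under 1 N, so it is empty. It goes to tray slot T3 at (0.553,-0.377).

apply_moves(motion=[[[-1, 4.85, -1.75, 0, 0, 0, 0], [-1, 4.85, -1.75, 0, 0, 0, 0], [-1, 4.85, -1.75, 0, 0, 0, 0], [-1, 4.85, -1.75, 0, 0, 0, 0], [-1, 4.85, -1.75, 0, 0, 0, 0]]])

```text
t: 27.62
tcp_pos: [0.5352, -0.3302, 0.2457]
orientation: [2.221, -2.222, -0.004]
force: [1.0, 0.5, -1.5]
grip_width: 0.035
grip_force: 40.3
```

apply_moves(motion=[[[-1, 4.85, -1.75, 0, 0, 0, 0], [-1, 0, 0, 3, 0, 0, 0], [-1, 0, 0, 3, 0, 0, 0], [-1, 0, 0, 0, 0, 0, 0], [-1, 0, 0, 0, 0, 0, 0]]])

```text
t: 28.25
tcp_pos: [0.5529, -0.3774, 0.1875]
orientation: [2.221, -2.222, -0.0]
force: [1.1, 0.1, -0.2]
grip_width: 0.0346
grip_force: 40.4
```

Run:
```python
from h import *
print(state()["force"]);go(.553,-.377,.082)
im=camera("side");cv2.imwrite("pics/s8.png",im);cv2.imwrite("pics/s8b.png",cv2.resize(im[200:420,260:520],(709,600)))
cv2.imwrite("pics/top8.png",camera("top"))
```

```text
[ 1.14156339  0.14395674 -0.20091794]
tcp [ 0.5529 -0.3774  0.1875] tooly [-1.  0.  0.] shift cm [-4.000e-02 -1.000e-02  1.055e+01] heading err to pi 3.141145156381398
```

View pics/s8b.png

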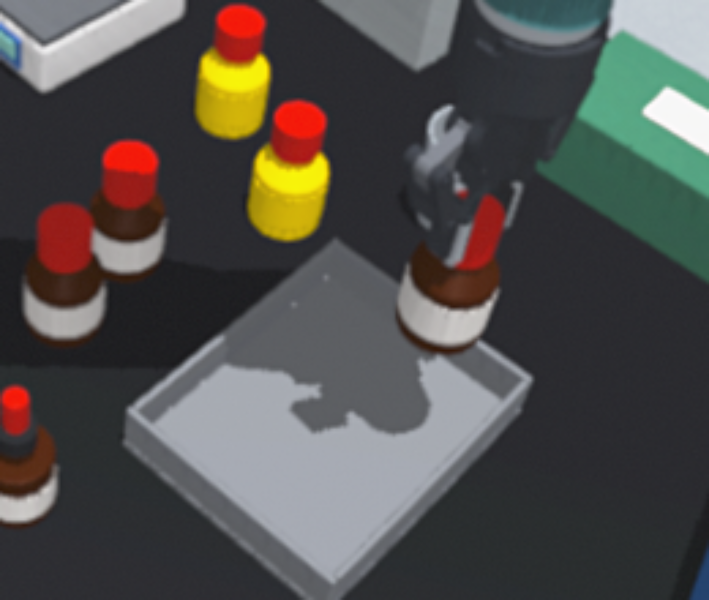

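The bottle hangs over the tray's right corner area. Its apparent lean fits the perspective, so I'll lower it.

apply_moves(motion=[[[-1, 0, 0, 3, 0, 0, 0], [-1, 0, 0, 3, 0, 0, 0], [-1, 0, 0, 2.5, 0, 0, 0], [-1, 0, 0, 1.2, 0, 0, 0], [-1, 0, 0, 0.5, 0, 0, 0]]])

```text
t: 28.98
tcp_pos: [0.5532, -0.3777, 0.0858]
orientation: [-2.221, 2.222, -0.002]
force: [0.5, -1.1, -1.0]
grip_width: 0.0347
grip_force: 40.4
```

apply_moves(motion=[[[-1, 0, 0, 0.2, 0, 0, 0], [-1, 0, 0, 0.1, 0, 0, 0], [-1, 0, 0, 0.1, 0, 0, 0], [-1, 0, 0, 0, 0, 0, 0], [-1, 0, 0, 0, 0, 0, 0]]])

```text
t: 29.6
tcp_pos: [0.5532, -0.3779, 0.0822]
orientation: [-2.221, 2.222, -0.002]
force: [-0.8, 0.1, 2.6]
grip_width: 0.0343
grip_force: 40.5
```

apply_moves(motion=[[[0.3, 0, 0, 0, 0, 0, 0], [0.3, 0, 0, 0, 0, 0, 0], [0.3, 0, 0, -4, 0, 0, 0], [0.3, 0, 0, -5, 0, 0, 0], [0.3, 0, 0, -4, 0, 0, 0]]])

```text
t: 30.22
tcp_pos: [0.553, -0.3776, 0.2131]
orientation: [-2.221, 2.222, -0.001]
force: [0.9, 0.1, 0.7]
grip_width: 0.0551
grip_force: 0.0
```

apply_moves(motion=[[[0.3, -4.2, 2.5, 0, 0, 0, 0], [0.3, -4.2, 2.5, 0, 0, 0, 0], [0.3, -4.2, 2.6, 0, 0, 0, 0], [0.3, -4.2, 2.6, 0, 0, 0, 0], [0.3, -4.2, 2.6, 0, 0, 0, 0]]])

```text
t: 30.85
tcp_pos: [0.4238, -0.166, 0.2111]
orientation: [-2.22, 2.222, 0.0]
force: [-0.5, 1.5, -0.0]
grip_width: 0.0555
grip_force: 0.0
```

apply_moves(motion=[[[0.3, 0, 0, 3, 0, 0, 0], [0.3, 0, 0, 0, 0, 0, 0], [0.3, 0, 0, 0, 0, 0, 0], [0.3, 0, 0, 0, 0, 0, 0], [0.3, 0, 0, 0, 0, 0, 0]]])

```text
t: 31.48
tcp_pos: [0.4256, -0.168, 0.182]
orientation: [-2.22, 2.222, -0.002]
force: [-0.0, 0.0, -1.0]
grip_width: 0.0551
grip_force: 0.0
```

Run:
```python
from h import *
print(state()["force"]);go(.4255,-.169,.076);im=caps()
```

```text
[-0.04724777  0.04744606 -0.97797311]
tcp [ 0.4256 -0.168   0.182 ] tooly [-1.     0.001 -0.001] shift cm [ 0.09  0.02 10.6 ] heading err to pi 3.1405123803444503
side [254 130   9  20 131] [0.666 0.257 0.085] at +60: [0.613 0.179 0.145]
side [339 202  18  21 314] [ 0.659 -0.081  0.085] at +60: [ 0.607 -0.13   0.145]
side [359 237  21  23 374] [ 0.62  -0.187  0.085] at +60: [ 0.571 -0.227  0.145]
side [298 251  20  26 436] [ 0.496 -0.149  0.085] at +60: [ 0.458 -0.192  0.145]
side [274 275  21  26 454] [ 0.425 -0.168  0.085] at +60: [ 0.393 -0.21   0.145]
side [407 312  24  28 499] [ 0.556 -0.375  0.085] at +60: [ 0.512 -0.399  0.145]
side [260 342  11  17 158] [ 0.321 -0.258  0.085] at +60: [ 0.298 -0.292  0.145]
```

apply_moves(motion=[[[0.3, 0.1, 0, 4, 0, 0, 0], [0.3, 0, 0, 4, 0, 0, 0], [0.3, 0, 0, 2.6, 0, 0, 0], [0.3, 0, 0, 0, 0, 0, 0], [-1, 0, 0, 0, 0, 0, 0]]])

```text
t: 32.15
tcp_pos: [0.4258, -0.169, 0.0764]
orientation: [-2.22, 2.222, -0.003]
force: [0.9, -0.5, -0.6]
grip_width: 0.0385
grip_force: 0.0
```

apply_moves(motion=[[[-1, 0, 0, 0, 0, 0, 0], [-1, 0, 0, 0, 0, 0, 0], [-1, 0, 0, 0, 0, 0, 0], [-1, 0, 0, -4, 0, 0, 0], [-1, 0, 0, -5, 0, 0, 0]]])

```text
t: 32.78
tcp_pos: [0.423, -0.1672, 0.1645]
orientation: [2.22, -2.221, -0.007]
force: [1.5, -0.9, -4.2]
grip_width: 0.0344
grip_force: 42.0
```

apply_moves(motion=[[[-1, 0, 0, -5, 0, 0, 0], [-1, 0, 0, -3.2, 0, 0, 0], [-1, 0, 0, 0, 0, 0, 0], [-1, 0, 0, 0, 0, 0, 0], [-1, 0, 0, 0, 0, 0, 0]]])

```text
t: 33.4
tcp_pos: [0.4233, -0.1675, 0.2447]
orientation: [2.22, -2.221, -0.007]
force: [-0.3, 0.9, -3.9]
grip_width: 0.0349
grip_force: 42.1
```

Run:
```python
from h import *
f=[]
for i in range(4): camera("top");f.append(state()["force"][2])
print(f,state()["grip_width"]);go(.613,.3034,.25);go(.546,-.313,.25)
```

```text
[np.float64(-3.2531069483322685), np.float64(-5.038661105080141), np.float64(-3.5790873266106287), np.float64(-3.921576617786408)] 0.03468073316416974
tcp [ 0.4243 -0.168   0.2461] tooly [-1.     0.001  0.002] shift cm [-47.15 -18.84  -0.37] heading err to pi 3.140987531537246
tcp [ 0.4243 -0.168   0.2461] tooly [-1.     0.001  0.002] shift cm [ 14.49 -12.18  -0.43] heading err to pi 3.140987531537246
```

Bottle D reads about 3.9 N, so it is full and goes to pocket_2.

apply_moves(motion=[[[-1, 0, 0, -2.5, 0, 0, 0], [-1, -5.2, -2.1, 0, 0, 0, 0], [-1, -5.2, -2.1, 0, 0, 0, 0], [-1, -5.2, -2.1, 0, 0, 0, 0], [-1, -5.2, -2.1, 0, 0, 0, 0]]])

```text
t: 34.22
tcp_pos: [0.5095, 0.0412, 0.2721]
orientation: [2.221, -2.222, 0.0]
force: [-0.0, -1.0, -3.5]
grip_width: 0.0345
grip_force: 42.0
```

apply_moves(motion=[[[-1, -5.2, -2.1, 0, 0, 0, 0], [-1, -5.2, -2.1, 0, 0, 0, 0], [-1, -5.2, -2.1, 0, 0, 0, 0], [-1, -5.2, -2.1, 0, 0, 0, 0], [-1, -5.4, -2, 0, 0, 0, 0]]])

```text
t: 34.85
tcp_pos: [0.6138, 0.3032, 0.2715]
orientation: [2.22, -2.222, 0.0]
force: [-0.6, 0.5, -3.6]
grip_width: 0.0348
grip_force: 42.0
```

apply_moves(motion=[[[-1, 0, 0, 0, 0, 0, 0], [-1, 0, 0, 3, 0, 0, 0], [-1, 0, 0, 3, 0, 0, 0], [-1, 0, 0, 1.5, 0, 0, 0], [-1, 0, 0, 0, 0, 0, 0]]])

```text
t: 35.48
tcp_pos: [0.612, 0.3006, 0.1956]
orientation: [2.218, -2.22, -0.002]
force: [-0.0, -0.3, -3.4]
grip_width: 0.0346
grip_force: 41.6
```

Run:
```python
from h import *
go(.613,.3034,.137)
im=camera("side");cv2.imwrite("pics/s9.png",im);cv2.imwrite("pics/s9b.png",cv2.resize(im[70:210,150:330],(771,600)))
```

```text
tcp [0.612  0.3006 0.1956] tooly [-1.     0.001  0.003] shift cm [-0.29 -0.12  5.86] heading err to pi 3.1404985722195073
```

View pics/s9b.png

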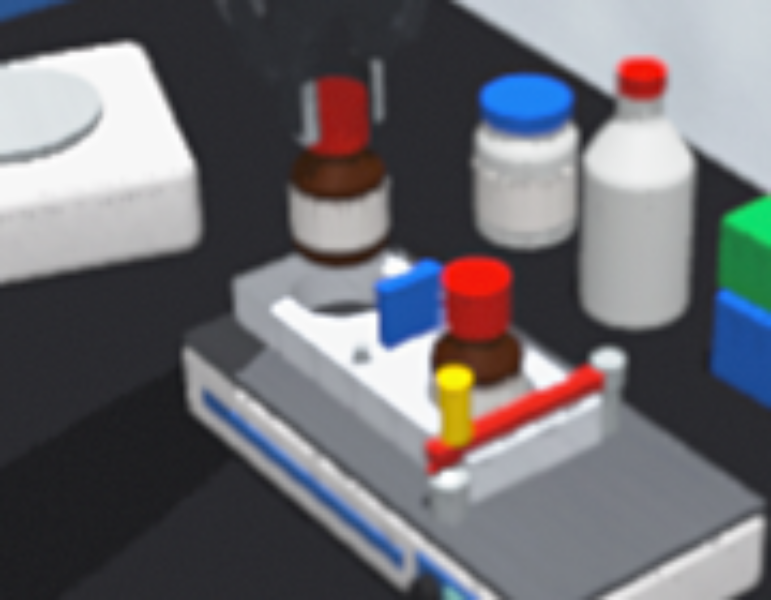

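Bottle B stands upright in pocket_1, and bottle D hangs over pocket_2. Lowering D now.

apply_moves(motion=[[[-1, 0, 0, 1, 0, 0, 0], [-1, 0, 0, 0.8, 0, 0, 0], [-1, 0, 0, 0.6, 0, 0, 0], [-1, 0, 0, 0, 0, 0, 0], [-1, 0, 0, 0, 0, 0, 0]]])

```text
t: 36.15
tcp_pos: [0.6133, 0.3016, 0.1734]
orientation: [-2.221, 2.222, -0.0]
force: [0.2, 0.3, -3.6]
grip_width: 0.0348
grip_force: 41.9
```

apply_moves(motion=[[[-1, -0.15, 0, 0.8, 0, 0, 0], [-1, 0, 0, 0.6, 0, 0, 0], [-1, 0, 0, 0.6, 0, 0, 0], [-1, 0, 0, 0, 0, 0, 0], [-1, 0, 0, 0, 0, 0, 0]]])

```text
t: 36.78
tcp_pos: [0.6132, 0.303, 0.1533]
orientation: [-2.221, 2.222, -0.0]
force: [-0.4, -0.6, -3.7]
grip_width: 0.0343
grip_force: 41.9
```

apply_moves(motion=[[[-1, 0, 0, 0.6, 0, 0, 0], [-1, 0, 0, 0.5, 0, 0, 0], [-1, 0, 0, 0.3, 0, 0, 0], [-1, 0, 0, 0, 0, 0, 0], [-1, 0, 0, 0, 0, 0, 0]]])

```text
t: 37.4
tcp_pos: [0.6133, 0.3031, 0.1394]
orientation: [-2.221, 2.222, -0.0]
force: [-0.6, -0.5, -3.5]
grip_width: 0.0345
grip_force: 41.9
```

Next I'll land and release D, then travel to A at (0.495,-0.149): about +45 cm along tool x and +11.8 cm along tool y.

apply_moves(motion=[[[-1, 0, 0, 0.2, 0, 0, 0], [-1, 0, 0, 0.1, 0, 0, 0], [-1, 0, 0, 0.1, 0, 0, 0], [-1, 0, 0, 0, 0, 0, 0], [0.3, 0, 0, 0, 0, 0, 0]]])

```text
t: 38.02
tcp_pos: [0.6138, 0.303, 0.1359]
orientation: [-2.22, 2.221, -0.002]
force: [0.4, -0.1, -0.0]
grip_width: 0.0517
grip_force: 0.0
```

apply_moves(motion=[[[0.3, 0, 0, 0, 0, 0, 0], [0.3, 0, 0, 0, 0, 0, 0], [0.3, 0, 0, -3, 0, 0, 0], [0.3, 0, 0, -4, 0, 0, 0], [0.3, 0, 0, -2, 0, 0, 0]]])

```text
t: 38.65
tcp_pos: [0.6143, 0.3033, 0.2279]
orientation: [-2.218, 2.22, -0.003]
force: [-0.7, 0.2, 0.6]
grip_width: 0.0554
grip_force: 0.0
```

apply_moves(motion=[[[0.3, 5, 1.3, 0, 0, 0, 0], [0.3, 5, 1.3, 0, 0, 0, 0], [0.3, 5, 1.3, 0, 0, 0, 0], [0.3, 5, 1.3, 0, 0, 0, 0], [0.3, 5, 1.3, 0, 0, 0, 0]]])

```text
t: 39.28
tcp_pos: [0.5475, 0.0515, 0.2253]
orientation: [-2.221, 2.222, -0.001]
force: [1.1, -0.4, -0.9]
grip_width: 0.0552
grip_force: 0.0
```

apply_moves(motion=[[[0.3, 5, 1.3, 0, 0, 0, 0], [0.3, 5, 1.3, 0, 0, 0, 0], [0.3, 5, 1.3, 0, 0, 0, 0], [0.3, 5, 1.3, 2, 0, 0, 0], [0.3, 0, 0, 2, 0, 0, 0]]])

```text
t: 39.9
tcp_pos: [0.4955, -0.1503, 0.1852]
orientation: [2.215, -2.228, 0.003]
force: [0.2, 1.7, -0.5]
grip_width: 0.0557
grip_force: 0.0
```

apply_moves(motion=[[[0.3, 0, 0, 0, 0, 0, 0], [0.3, 0, 0, 0, 0, 0, 0], [0.3, 0, 0, 0, 0, 0, 0], [0.3, 0, 0, 0, 0, 0, 0], [0.3, 0, 0, 0, 0, 0, 0]]])

```text
t: 40.52
tcp_pos: [0.4962, -0.1467, 0.1857]
orientation: [-2.221, 2.221, -0.001]
force: [-0.1, -0.5, 0.6]
grip_width: 0.0556
grip_force: 0.0
```

Run:
```python
from h import *
go(.495,-.149,.076);im=caps()
```

```text
tcp [ 0.4962 -0.1467  0.1857] tooly [-1.    -0.    -0.001] shift cm [ 0.23  0.13 10.97] heading err to pi -3.141445615091771
side [221 108  16  19 256] [0.669 0.396 0.085] at +60: [0.615 0.306 0.145]
side [254 130  16  20 268] [0.675 0.254 0.085] at +60: [0.621 0.176 0.145]
side [260 155  30  19 144] [0.638 0.146 0.085] at +60: [0.588 0.078 0.145]
side [339 202  19  21 314] [ 0.659 -0.081  0.085] at +60: [ 0.607 -0.13   0.145]
side [359 237  21  23 373] [ 0.62  -0.187  0.085] at +60: [ 0.571 -0.227  0.145]
side [298 252  20  25 429] [ 0.496 -0.149  0.085] at +60: [ 0.457 -0.192  0.145]
side [407 312  24  28 499] [ 0.556 -0.375  0.085] at +60: [ 0.512 -0.399  0.145]
side [260 342  11  17 158] [ 0.321 -0.258  0.085] at +60: [ 0.298 -0.292  0.145]
```

apply_moves(motion=[[[0.3, 0.2, 0, 4, 0, 0, 0], [0.3, 0, 0, 4, 0, 0, 0], [0.3, 0, 0, 2.9, 0, 0, 0], [0.3, 0, 0, 0, 0, 0, 0], [-1, 0, 0, 0, 0, 0, 0]]])

```text
t: 41.2
tcp_pos: [0.4968, -0.1493, 0.0774]
orientation: [-2.22, 2.222, -0.002]
force: [0.4, -0.1, 1.1]
grip_width: 0.0386
grip_force: 0.5
```

apply_moves(motion=[[[-1, 0, 0, 0, 0, 0, 0], [-1, 0, 0, 0, 0, 0, 0], [-1, 0, 0, 0, 0, 0, 0], [-1, 0, 0, -4, 0, 0, 0], [-1, 0, 0, -5, 0, 0, 0]]])

```text
t: 41.82
tcp_pos: [0.4944, -0.1483, 0.1659]
orientation: [2.22, -2.221, -0.006]
force: [1.3, 0.0, -0.5]
grip_width: 0.0349
grip_force: 40.1
```

apply_moves(motion=[[[-1, 0, 0, -4, 0, 0, 0], [-1, 0, 0, 0, 0, 0, 0], [-1, 0, 0, 0, 0, 0, 0], [-1, 0, 0, 0, 0, 0, 0], [-1, 0, 0, 0, 0, 0, 0]]])

```text
t: 42.45
tcp_pos: [0.4949, -0.1485, 0.2048]
orientation: [2.22, -2.221, -0.004]
force: [0.4, -0.3, -0.0]
grip_width: 0.0347
grip_force: 40.2
```

Run:
```python
from h import *
f=[]
for i in range(4): camera("top");f.append(state()["force"][2])
print(f,state()["grip_width"]);go(.465,-.325,.2)
```

```text
[np.float64(-0.9833545962001689), np.float64(-1.2288351243271471), np.float64(-0.8544461337068009), np.float64(0.32526922215667464)] 0.03470186272800099
tcp [ 0.4956 -0.1488  0.2058] tooly [-1.     0.001  0.001] shift cm [17.62  3.05  0.58] heading err to pi 3.14096041065265
```

Bottle A is empty, so it goes to the tray.

apply_moves(motion=[[[-1, 4.4, 0.75, 0, 0, 0, 0], [-1, 4.4, 0.75, 0, 0, 0, 0], [-1, 4.4, 0.75, 0, 0, 0, 0], [-1, 4.4, 0.75, 0, 0, 0, 0], [-1, 0, 0, 3, 0, 0, 0]]])

```text
t: 43.28
tcp_pos: [0.4676, -0.33, 0.1787]
orientation: [2.216, -2.226, 0.013]
force: [0.3, 0.3, -0.8]
grip_width: 0.0346
grip_force: 40.3
```

apply_moves(motion=[[[-1, 0, 0, 3, 0, 0, 0], [-1, 0, 0, 3, 0, 0, 0], [-1, 0, 0, 2, 0, 0, 0], [-1, 0, 0, 0.9, 0, 0, 0], [-1, 0, 0, 0, 0, 0, 0]]])

```text
t: 43.9
tcp_pos: [0.4656, -0.3247, 0.0869]
orientation: [2.221, -2.222, -0.002]
force: [-1.1, 0.4, -0.3]
grip_width: 0.0353
grip_force: 40.3
```

apply_moves(motion=[[[-1, 0, 0, 0.2, 0, 0, 0], [-1, 0, 0, 0.2, 0, 0, 0], [-1, 0, 0, 0.1, 0, 0, 0], [-1, 0, 0, 0, 0, 0, 0], [-1, 0, 0, 0, 0, 0, 0]]])

```text
t: 44.52
tcp_pos: [0.4661, -0.3251, 0.0828]
orientation: [-2.221, 2.222, -0.001]
force: [-0.5, 0.6, 2.2]
grip_width: 0.0343
grip_force: 40.4
```

Landed. I'll release, rise, retreat to the side and check the scene.

apply_moves(motion=[[[0.3, 0, 0, 0, 0, 0, 0], [0.3, 0, 0, 0, 0, 0, 0], [0.3, 0, 0, -4, 0, 0, 0], [0.3, 0, 0, -5, 0, 0, 0], [0.3, 0, 0, -5, 0, 0, 0]]])

```text
t: 45.15
tcp_pos: [0.4655, -0.3246, 0.2233]
orientation: [2.221, -2.222, -0.001]
force: [0.6, -0.7, -0.7]
grip_width: 0.0555
grip_force: 0.0
```

apply_moves(motion=[[[0.3, -5, 1, -2, 0, 0, 0], [0.3, -5, 1, 0, 0, 0, 0], [0.3, -5, 1, 0, 0, 0, 0], [0.3, 0, 0, 0, 0, 0, 0], [0.3, 0, 0, 0, 0, 0, 0]]])

```text
t: 45.78
tcp_pos: [0.4362, -0.1751, 0.2424]
orientation: [2.221, -2.221, 0.002]
force: [1.1, -0.2, -0.1]
grip_width: 0.0555
grip_force: 0.0
```

Run:
```python
from h import *
im=caps();cv2.imwrite("pics/fin.png",cv2.resize(im,(800,600)));im=caps("top");cv2.imwrite("pics/fint.png",im)
c=np.array([.505,-.35]);Q=np.array([[.994,.11],[-.11,.994]])
for p in [(.556,-.375),(.466,-.325)]:print("tray frame",Q@(np.array(p)-c))
```

```text
side [221 108  16  19 255] [0.669 0.396 0.085] at +60: [0.616 0.307 0.145]
side [254 130  16  20 268] [0.675 0.254 0.085] at +60: [0.621 0.176 0.145]
side [339 202  19  21 315] [ 0.659 -0.081  0.085] at +60: [ 0.607 -0.13   0.145]
side [359 237  21  23 373] [ 0.62  -0.187  0.085] at +60: [ 0.571 -0.227  0.145]
side [407 312  24  28 499] [ 0.556 -0.375  0.085] at +60: [ 0.512 -0.399  0.145]
side [348 318  23  28 498] [ 0.467 -0.322  0.085] at +60: [ 0.431 -0.351  0.145]
side [260 342  11  17 159] [ 0.321 -0.258  0.085] at +60: [ 0.298 -0.292  0.145]
top [161  85  12  13 125] [0.852 0.317 0.1  ] at +60: [0.831 0.301 0.16 ]
top [306 155  13  15 144] [ 0.655 -0.084  0.1  ] at +60: [ 0.644 -0.08   0.16 ]
top [230 157   4  31  90] [0.626 0.13  0.1  ] at +60: [0.616 0.123 0.16 ]
top [157 167  14  14 151] [0.619 0.316 0.1  ] at +60: [0.61 0.3  0.16]
top [206 166  14  14 158] [0.624 0.181 0.1  ] at +60: [0.615 0.172 0.16 ]
top [344 170  15  14 146] [ 0.616 -0.189  0.1  ] at +60: [ 0.607 -0.18   0.16 ]
top [414 196  14  13 147] [ 0.551 -0.378  0.1  ] at +60: [ 0.546 -0.359  0.16 ]
tray frame [ 0.047944 -0.03046 ]
tray frame [-0.036016  0.02914 ]
```

View pics/fin.png

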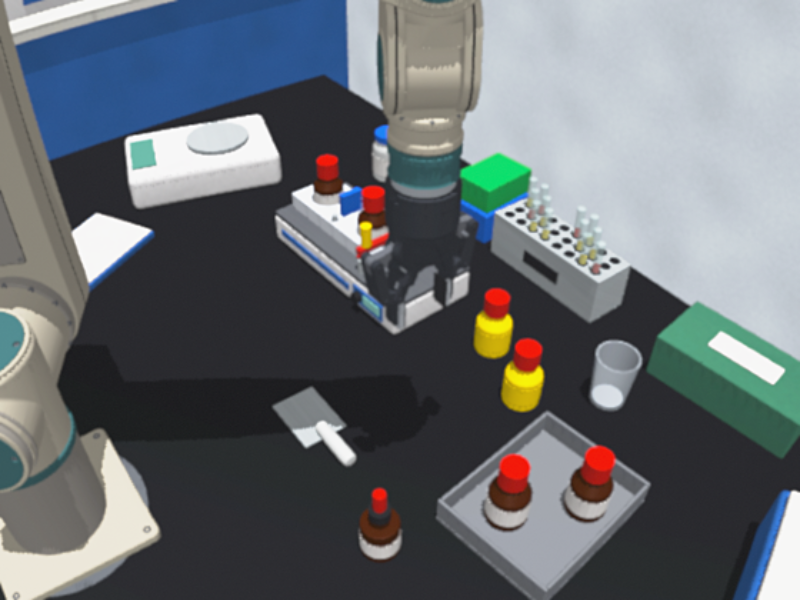

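Two full bottles stand in the pockets at (327,180) and (373,210). The two empties stand in the tray at (514,490) and (598,480), and the keeper is shut. Handing in.

```bash
python3 -c "
from cell import sign_off;print(sign_off())"
```

```text
the job is handed in; nothing more can be done
None
```

I handed the job in: the plate is flush on its pins, the keeper is shut, the two full bottles are in the pockets, and the two empties stand in the return tray; no verdict came back, so I am relying on the final pictures and force readings.

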